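Close the rinse flask and show the drained flow slide to the label reader

ROBOT

A 6-joint arm with a two-finger parallel gripper is mounted at the origin on the work surface. World frame = base frame: x ahead of the robot, y to its left, z up, the work surface at z = 0. Lengths are in m, angles in degrees, forces in N, time in s.
With the tool pointing down it reaches from about 0.4 to 0.825 m from the base axis. Payload 7 kg.
Tool frame: the origin (TCP) lies at the centre of the arm's flange, where the gripper is bolted on; the fingertips stand 178 mm ahead of it and the grasp point (between the pads) lies 159 mm ahead of it; x points along the fingers, y is the direction in which the jaws open and shut, and the axes are right-handed (so a half turn about x gives the same grasp; the last joint's range is limited). The gripper opens to 88 mm and grips with 3 to 60 N. Pads are 19 mm wide; open, the fingers measure 130 mm over their backs; the gripper's body (78 mm by 193 mm) begins 47 mm behind the grasp point.
Start: joints at [-55.342, 20.546, 0.682, 0, -70.136, -16.507], TCP at [0.21, -0.641, 0.405] pointing down, gripper open.
Joint ranges: [-176.03, 176.03], [-82.01, 121.73], [-58.28, 71.71], [-173.87, 95.51], [-174.79, -0.11], [-173.66, 173.66]. Speed limits (degrees/s): [136.94, 136.94, 172.46, 180, 180, 180].

INTERFACE

Orientations are given as [roll, pitch, yaw] about the fixed x, y, z axes, in that order (R = Rz(yaw) Ry(pitch) Rx(roll)).
In Python, from plant import ctrl gives the robot as it stands. The module is installed in compiled form; this text tells all that it offers.
- The arm moves only by the shell command python3 -m inch 'ROWS'. ROWS is JSON, one flat list of numbers, 7 for each row, row after row: the shift along the tool's x, y, z in m, then the turn, a rotation vector about the tool's x, y, z in degrees, then the finger opening in m, from 0 to 0.0876. In form: [dx, dy, dz, rx, ry, rz, hand, dx, dy, dz, rx, ry, rz, hand, ...]. A call has 1 to 20 rows; each row shifts and turns the pose as measured when the row begins, along the tool's axes as they then stand; what a row does not reach is not made up. A row lasts 1/8 s, in which the tool goes at most 62.5 mm and 10.7 degrees, less where a joint would pass 70% of its speed; a pose out of reach is approached as far as the arm can. A call with a gripper value outside its range is refused whole. The fingers move at their own pace and stop on an object; the grip force is fixed at half the most. Time passes only in rows, so rows that do not move let the fingers close. It gives the time, the measured TCP pose, the force and the opening at its end, in the units of the state.
- ctrl.get_obs(): the state, without advancing time (a new reading comes with each control period).
- ctrl.snapshot(name): name is "side" or "top" or "wrist"; returns a dict with "color" (384x512x3 uint8, red, green, blue), "depth" (384x512 float32, m along the optical axis (not along the pixel's ray), 0 where there is no reading), "K" (3x3 intrinsics, pixels), "k1" (the pictures are not rectified: a ray, as slopes to the right and down, at radius r is drawn at 1 + k1 r^2 times it, then the intrinsics apply), "position" and "attitude" of the camera in the world; the wrist camera has in their place "hand_eye" (4x4, takes a point from camera to tool coordinates, whose origin is the TCP and whose axes are the tool frame's). Camera axes: x right, y up, looking along -z (the intrinsics and any distortion apply to the point x, -y, -z); pixel columns grow to the right and rows downward; lengths in m; the calibration is good to about 2 mm. A picture is of the moment at which its call begins: read the wrist's pose just before it.
- ctrl.close_job(): hands the job in, once; it reports no verdict.
The state is a dict: "clock": time; "joint_pos": joint angles; "qvel": joint speeds; "tau": joint torques, N m; "tool_pos": TCP position; "orientation": TCP orientation; "force": force on the tool from outside, world axes, zero at the start; "moment": the same for the moment, N m; "opening": finger opening in m.
Only numpy, scipy, OpenCV 4.12 (cv2) and the standard library are available. Lean on these libraries where they do the work, as an engineer would, in place of code of your own. Each camera call takes 0.05 s, during which the arm holds its last target.

TASK

The flow slide is rinsed and drained: first put the stopper parked in the tube rack back into the neck of the conical rinse flask, fully home, and let go of it. Then find, among the slides standing on edge in the drain rack, the one with a small notch in a top corner, which marks its frosted label end, lift it out and hold that end where the label reader reads, about 220 mm straight out from its dark window, tipped at least halfway over so that the label side faces up towards the reader. Finish while still holding it there, still and touching nothing else, and leave the flask upright and the other slides, the tubes and the loose things around as they were.

Things in the scene. Friction and masses are not known exactly. Their poses are not given: they have to be found in the camera images.
- stopper: Translucent off-white stopper, 30 g. Origin on its axis at the underside of its flange, z up. Below: tapered plug 32 mm long, 27 mm wide at the top, 21 mm at the tip. Above: flange 39 mm wide, 4 mm thick, then a round grip 25 mm wide, from 4 to 26 mm above the origin. It hangs loosely by its flange, upright, in one of the tube rack's three holes.
- tube_rack: Grey fixed block, 170 (x) by 60 (y) by 60 mm tall; origin at the centre of its underside. Three holes 32 mm wide, in a row along its x at -50, 0 and +50 mm: one holds the stopper, two hold capped 50 ml tubes (caps 34 mm wide, tops 124 mm above the bench); which is where varies. Fingers closing along the rack's y clear the tubes.
- flask: Clear conical flask, loose, 145 mm tall, 85 mm wide at the base, about 0.4 kg; origin at the centre of its underside, z up.
- flask_mouth (a point): Centre of the flask's mouth, level with the rim, 145 mm above its underside; z up. The neck is straight, 38 mm outside, bore 31 mm, 45 mm deep. The stopper is home when its flange lies on the rim: its origin then coincides with this point.
- slide: The notched slide, clear slab 76 (x) by 8 (y, thickness) by 26 mm (z), 30 g, on its long edge, notched edge up. Origin: middle of the lower edge. Its +x end is frosted (last 22 mm, whitish), with a 6 mm square notch in the top corner (+x, +z). The +y face is the label side: seen from there the notch is at the top left. Grip it across its thickness from above; it lifts straight up.
- slide_label (a point): Centre of the label (a small dark square code on the frosted end), on the slide's +y face, 27 mm along x and 13 mm up z from the slide's origin. Same axes as the slide: y points out of the label.
- slide_rack: White fixed drain rack, 100 (x) by 177 mm (y), turned any way; origin under its centre. Slides stand along its x at y -50, 0, +50 mm: the notched one and two plain ones of equal size, in any order, 42 mm free between; lower edges at 10 mm, tops at 36 mm height. Slotted combs at 28 to 45 mm either side in x, up to 27 mm high, hold the ends; between them only a 5 mm tray.
- reader_focus (a point): The reading point, 129 mm above the bench, 220 mm straight out from the dark window of the fixed label reader: a grey box 52 by 62 by 40 mm on a 300 mm post with a round base 110 mm wide, at the far side, looking down towards the robot, 50 degrees off straight down. z of this frame points from here back to the window (270 mm high). It reads a label turned up to 55 degrees off its axis.
There are look-alikes about, which are no part of the job. Leave any orange look-alike of the stopper alone.

How it is judged (in metres and radians):
On the way, in this order (a step that is already met when the one before it is completed fails the run):
1. the stopper sits fully home in the flask neck, upright, and has been let go (z of stopper in the frame of flask_mouth between -0.004 and 0.003 m and horizontal distance between stopper and flask_mouth below 0.004 m and angle between the z axis of stopper and the z axis of flask, either way round below 0.1 rad and contact force between stopper and the fingers below 0.05 N), for 0.2 s.
2. the notched slide is lifted clear of the rack (height (world z) of slide above 0.06 m and contact force between slide and the fingers above 0.3 N), for 0.1 s.
At the end, for the whole second after the job is handed in: Fingers alone hold the notched slide, still; label centre within 40 mm of the reading point, label side within 54 deg of straight up and 57 deg of the reader's axis. Stopper home (flange within 3 mm of the rim, axis within 4 mm) and let go, flask upright within 4 deg (distance between slide_label and reader_focus below 0.04 m and angle between slide's own y axis and vertical below 0.95 rad and angle between the y axis of slide and the z axis of reader_focus, either way round below 1 rad and contact force between slide and the fingers above 0.3 N and contact force between slide and slide_rack below 0.05 N and contact force between slide and flask below 0.05 N and linear speed of slide below 0.03 m/s and z of stopper in the frame of flask_mouth between -0.004 and 0.003 m and horizontal distance between stopper and flask_mouth below 0.004 m and angle between flask's own z axis and vertical below 0.08 rad and contact force between stopper and the fingers below 0.05 N); the arm keeps its last pose, push and grip.
It fails at once if another slide is lifted or shoved (distance of any of plain_slide_a, plain_slide_b from where it was at the start of the episode above 0.015 m).
It fails at once if a tube, the tip box, the jar or the pipette is displaced (distance of any of tube_a, tube_b, tip_box, jar from where it was at the start of the episode above 0.02 m or distance of pipette from where it was at the start of the episode above 0.03 m).
It fails at once if the flask is tipped (angle between flask's own z axis and vertical above 0.3 rad).
It also fails if it takes over 64 s, if anything falls off the work surface, if the arm or the gripper's body presses on something with over 40 N, if the wrist force passes 120 N, or if a joint passes its speed limit or range.

## Working session

There is one attempt and no reset: what is moved stays moved. The work goes in short steps, Python scripts to look and compute and a shell command to move; the robot and the scene stay as the last step left them, time stands still between calls to the robot, and variables do not carry over. Pictures are saved under pics/ and viewed, and the job is handed in when it is done.

```bash
ls; mkdir -p pics
python3 - <<'E'
from plant import ctrl
import cv2,numpy as np
print(ctrl.get_obs())
for n in ["side","top","wrist"]:
    s=ctrl.snapshot(n)
    cv2.imwrite(f"pics/{n}0.png",s["color"][:,:,::-1])
    np.savez(f"{n}0.npz",**s)
    print(n,{k:v for k,v in s.items() if k not in("color","depth")})
E
```

```text
pics
{'clock': 0.0, 'joint_pos': array([-5.53426089e+01,  2.05903617e+01,  6.34201588e-01, -1.96764950e-02,
       -7.01336583e+01, -1.65079745e+01]), 'qvel': array([ 0.00714856, -0.02903739,  0.04953455, -0.00267142,  0.01692437,
       -0.06077326]), 'tau': array([ 2.50460238e-03, -5.82711482e+01,  2.93062466e+01,  6.99718729e+00,
        6.91790512e-03, -9.12208907e-05]), 'tool_pos': array([ 0.21021291, -0.64123473,  0.4037392 ]), 'orientation': array([ 94.87264746,  89.90829612, 113.0153629 ]), 'force': array([-0.27967526,  0.41129234,  0.39261292]), 'moment': array([-0.00736665, -0.02278412,  0.00741894]), 'opening': 0.08785759556879236}
side {'K': array([[350.19396979,   0.        , 255.98390362],
       [  0.        , 350.19396979, 186.79559834],
       [  0.        ,   0.        ,   1.        ]]), 'k1': -0.1073501339379558, 'position': array([0.31414388, 0.43780141, 0.62229867]), 'attitude': array([  47.74543772,    0.88043956, -157.54319324])}
top {'K': array([[447.49189148,   0.        , 256.16858029],
       [  0.        , 447.49189148, 186.73941334],
       [  0.        ,   0.        ,   1.        ]]), 'k1': 0.023867440610811395, 'position': array([ 0.35177942, -0.03402035,  1.05145598]), 'attitude': array([ 1.16419397e+01,  3.37895121e-02, -8.87995535e+01])}
wrist {'K': array([[276.45053403,   0.        , 254.83058995],
       [  0.        , 276.45053403, 190.69217602],
       [  0.        ,   0.        ,   1.        ]]), 'k1': -0.012215933860152977, 'hand_eye': array([[-7.92586066e-04,  2.52129703e-01, -9.67693125e-01,
         1.89396288e-02],
       [ 9.99999607e-01,  5.83366156e-04, -6.67052191e-04,
         6.96952101e-04],
       [ 3.96335748e-04, -9.67693274e-01, -2.52130066e-01,
        -6.86435344e-02],
       [ 0.00000000e+00,  0.00000000e+00,  0.00000000e+00,
         1.00000000e+00]])}
```

View pics/side0.png

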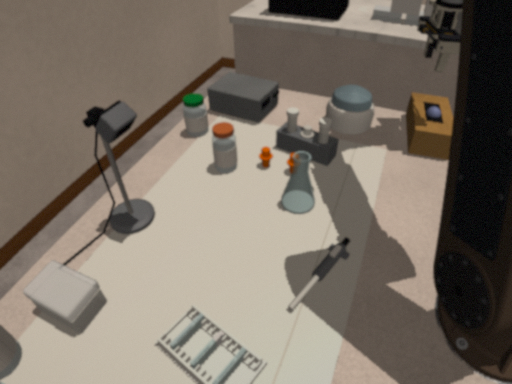

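View pics/top0.png

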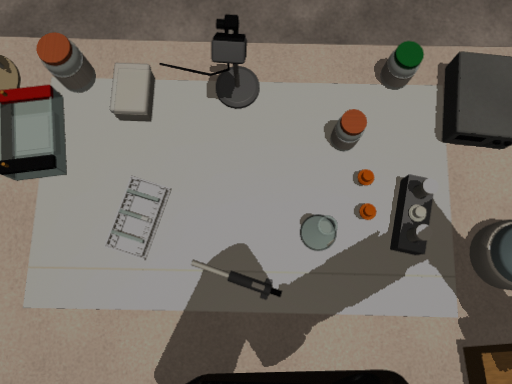

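View pics/wrist0.png

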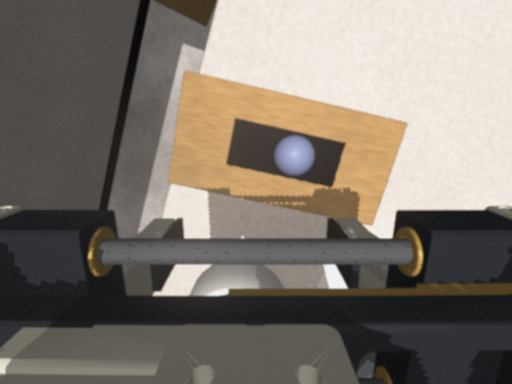

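```bash
cat > h.py <<'E'
import numpy as np,cv2
from scipy.spatial.transform import Rotation as R
def camT(s,obs=None):
    if "position" in s:
        return R.from_euler('xyz',s["attitude"],degrees=True).as_matrix(),np.array(s["position"])
    Rt=R.from_euler('xyz',obs["orientation"],degrees=True).as_matrix(); H=s["hand_eye"]
    return Rt@H[:3,:3],Rt@H[:3,3]+obs["tool_pos"]
def ray(s,uv,obs=None):
    uv=np.atleast_2d(np.array(uv,float)).reshape(-1,1,2)
    k=float(s["k1"]);K=np.array(s["K"])
    d=cv2.undistortPoints(uv,K,np.array([k,0,0,0.]),None,None,None,(3,50,1e-12)) if False else cv2.undistortPoints(uv,K,np.array([k,0,0,0.]))
    d=d.reshape(-1,2)
    Rc,c=camT(s,obs)
    v=np.c_[d[:,0],-d[:,1],-np.ones(len(d))]@Rc.T
    return c,v
def onplane(s,uv,z,obs=None):
    c,v=ray(s,uv,obs); return c+v*((z-c[2])/v[:,2])[:,None]
def tri(rs):
    A=np.zeros((3,3));b=np.zeros(3)
    for c,v in rs:
        v=v.ravel()/np.linalg.norm(v);P=np.eye(3)-np.outer(v,v);A+=P;b+=P@c
    p=np.linalg.solve(A,b)
    return p,[np.linalg.norm(np.cross(v.ravel()/np.linalg.norm(v),p-c)) for c,v in rs]
def proj(s,P,obs=None):
    Rc,c=camT(s,obs); q=(np.atleast_2d(P)-c)@Rc
    x=q[:,0]/-q[:,2];y=-q[:,1]/-q[:,2];f=1+float(s["k1"])*(x*x+y*y)
    K=s["K"];return np.c_[K[0,0]*x*f+K[0,2],K[1,1]*y*f+K[1,2]]
E
python3 - <<'E'
import cv2,numpy as np
t=cv2.imread("pics/top0.png");s=cv2.imread("pics/side0.png")
a=cv2.resize(t[155:265,290:440],(800,586),interpolation=cv2.INTER_CUBIC)
b=cv2.resize(t[165:270,95:185],None,fx=5.5,fy=5.5,interpolation=cv2.INTER_CUBIC)
c=cv2.resize(s[90:220,240:370],None,fx=4.6,fy=4.6,interpolation=cv2.INTER_CUBIC)
d=cv2.resize(s[300:384,145:275],None,fx=6,fy=6,interpolation=cv2.INTER_CUBIC)
for n,i in zip("abcd",[a,b,c,d]): cv2.imwrite(f"pics/c_{n}.png",i)
E
```

```text
(no output)
```

View pics/c_a.png

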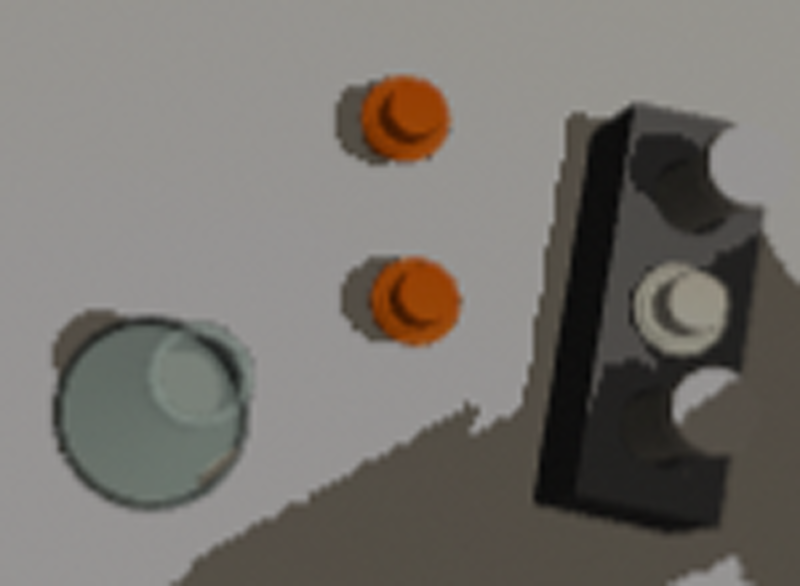

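View pics/c_b.png

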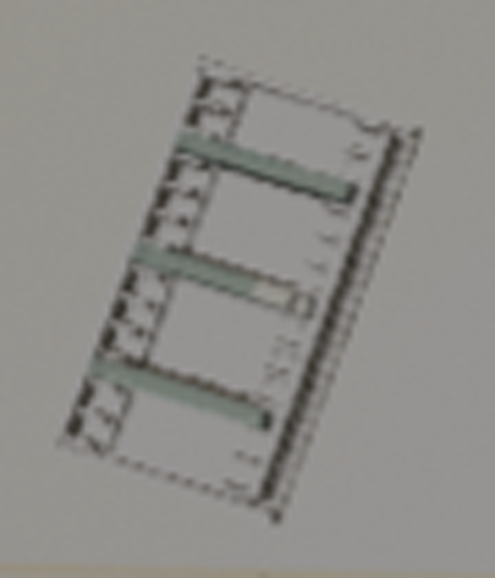

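View pics/c_c.png

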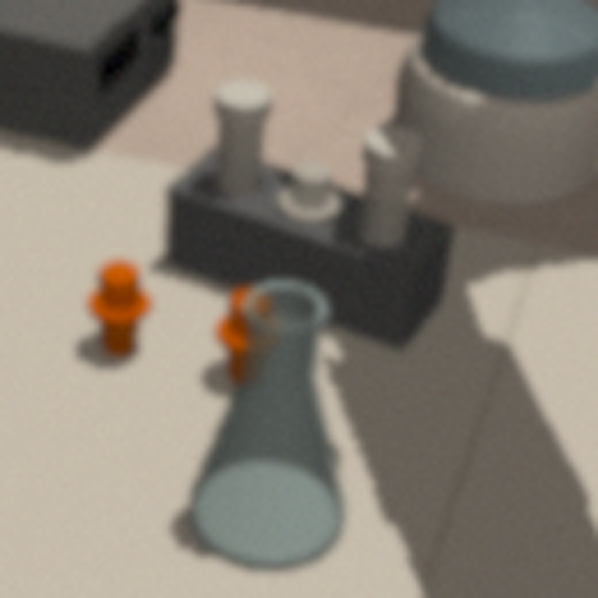

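View pics/c_d.png

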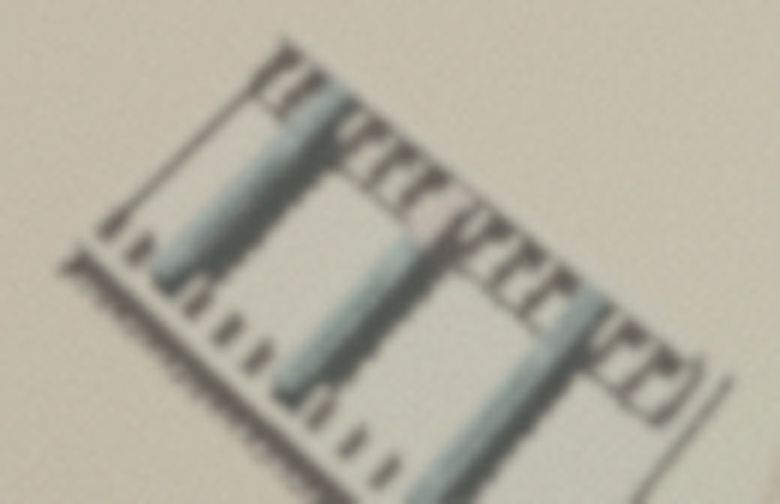

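Run:
```python
import cv2,numpy as np
from h import *
T=dict(np.load("top0.npz"));S=dict(np.load("side0.npz"))
ta=lambda x,y:((x+.5)/(800/150)-.5+290,(y+.5)/(586/110)-.5+155)
sc=lambda x,y:((x+.5)/4.6-.5+240,(y+.5)/4.6-.5+90)
tb=lambda x,y:((x+.5)/5.5-.5+95,(y+.5)/5.5-.5+165)
sd=lambda x,y:((x+.5)/6-.5+145,(y+.5)/6-.5+300)
print("stopper grip top",onplane(T,ta(699,300),.086),"flange",onplane(T,ta(680,309),.064))
print("side grip top",onplane(S,sc(316,174),.086),"flange",onplane(S,sc(310,205),.064))
print("mouth top",onplane(T,ta(201,374),.145),"base",onplane(T,ta(151,412),.0))
print("mouth side",onplane(S,sc(287,305),.145),"base",onplane(S,sc(268,512),0.))
print("rack near-left corner edge top", onplane(T,[ta(632,105),ta(577,495)],.06))
# slide ends (top edge z=.036)
print("slide top ends T",onplane(T,[tb(140,250),tb(312,307)],.036))
print("slide top ends S",onplane(S,[sd(288,392),sd(455,205)],.036))
print("slide plain1 T",onplane(T,[tb(183,142),tb(355,190)],.036),"plain3",onplane(T,[tb(97,365),tb(270,415)],.036))
for n,I in(("t",cv2.imread("pics/top0.png")[5:115,180:270]),("s",cv2.imread("pics/side0.png")[90:240,70:170])):
    cv2.imwrite(f"pics/r_{n}.png",cv2.resize(I,None,fx=5 if n=="t" else 4,fy=5 if n=="t" else 4,interpolation=cv2.INTER_CUBIC))
```

```text
stopper grip top [[ 0.50451694 -0.38744043  0.086     ]] flange [[ 0.50403585 -0.3874369   0.064     ]]
side grip top [[ 0.505239   -0.38754804  0.086     ]] flange [[ 0.50678798 -0.3859483   0.064     ]]
mouth top [[ 0.46259758 -0.17561303  0.145     ]] base [[ 0.46304221 -0.17608058  0.        ]]
mouth side [[ 0.46488561 -0.17809422  0.145     ]] base [[ 0.46583105 -0.18140972  0.        ]]
rack near-left corner edge top [[ 0.59196883 -0.37310485  0.06      ]
 [ 0.42635334 -0.34265831  0.06      ]]
slide top ends T [[0.50003079 0.28114556 0.036     ]
 [0.47764889 0.20818024 0.036     ]]
slide top ends S [[0.50002653 0.28320771 0.036     ]
 [0.48182775 0.21687351 0.036     ]]
slide plain1 T [[0.54611979 0.26695444 0.036     ]
 [0.52716405 0.1936153  0.036     ]] plain3 [[0.45191413 0.29479264 0.036     ]
 [0.43280167 0.22228886 0.036     ]]
```

View pics/r_t.png

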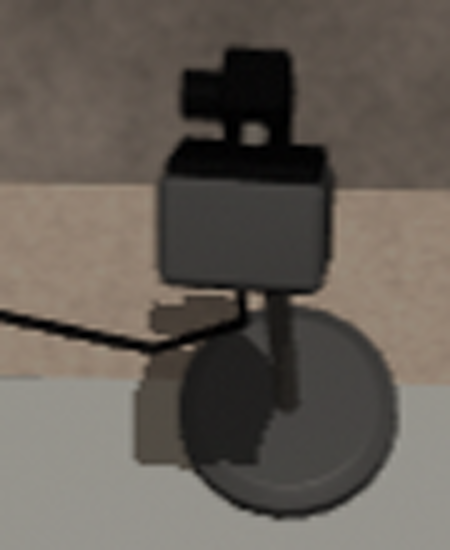

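View pics/r_s.png

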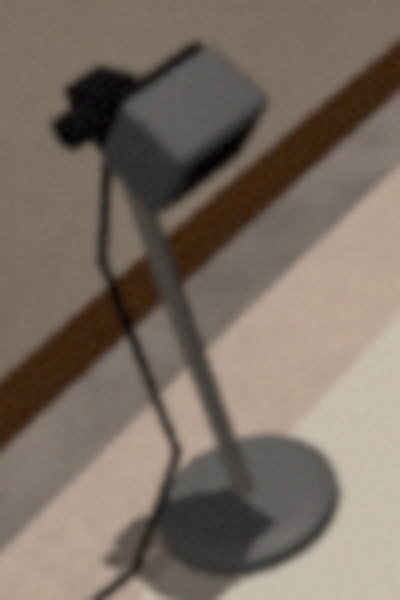

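Run:
```python
import cv2,numpy as np
from h import *
T=dict(np.load("top0.npz"));S=dict(np.load("side0.npz"))
def cloud(s):
    v,u=np.mgrid[0:384,0:512]; d=s["depth"].ravel()
    c,r=ray(s,np.c_[u.ravel(),v.ravel()]); return (c+r*d[:,None]).reshape(384,512,3),s["depth"]
P,d=cloud(T)
m=P[42:60,213:245].reshape(-1,3);m=m[(m[:,2]>.22)]
for i in range(5):
    c=m.mean(0);n=np.linalg.svd(m-c,full_matrices=False)[2];r=(m-c)@n[2];m=m[abs(r)<max(.003,2*r.std())]
print("face centre",c,"n",n[2],"n0",n[0],r.std(),len(m))
print("extents",[(np.ptp((m-c)@n[k])) for k in range(3)])
print(P[50:52,228])
Q,_=cloud(S)
for y in (112,118,122,128):
  print(y,[np.round(Q[y,x],3).tolist() for x in (108,114,120,126,130)])
# corners
tt=lambda x,y:((x+.5)/5-.5+180,(y+.5)/5-.5+5)
for x,y in((163,178),(326,180),(322,288),(160,280)):
    u,v=map(int,np.round(tt(x,y)));print((u,v),P[v-1:v+2,u-1:u+2,:].reshape(-1,3).round(3)[[0,4,8]].tolist())
print("base",onplane(T,tt(290,412),.01))
```

```text
face centre [0.75496273 0.02483274 0.30785647] n [-0.87985636 -0.02791276 -0.47441929] n0 [-0.47127734 -0.07739418  0.87858284] 0.008961455598597555 576
extents [np.float64(0.8607538691588079), np.float64(0.057176666577288905), np.float64(0.029971067252172814)]
[[0.75803995 0.02608057 0.30409694]
 [0.75662312 0.02609777 0.30307954]]
112 [[0.77, 0.04, 0.315], [0.766, 0.03, 0.31], [0.759, 0.023, 0.308], [0.754, 0.013, 0.303], [0.751, 0.007, 0.3]]
118 [[0.765, 0.049, 0.309], [0.76, 0.04, 0.304], [0.754, 0.031, 0.301], [0.748, 0.023, 0.297], [0.744, 0.017, 0.295]]
122 [[0.762, 0.054, 0.304], [0.755, 0.047, 0.301], [0.751, 0.037, 0.296], [0.746, 0.028, 0.292], [0.747, 0.017, 0.285]]
128 [[0.764, 0.057, 0.293], [0.749, 0.056, 0.296], [0.747, 0.045, 0.289], [0.756, 0.022, 0.273], [1.876, -1.064, -0.632]]
(212, 40) [[1.377, 0.186, -0.742], [1.379, 0.183, -0.754], [0.77, 0.053, 0.313]]
(245, 41) [[0.775, -0.003, 0.31], [0.778, -0.004, 0.302], [0.78, -0.006, 0.294]]
(244, 62) [[0.744, -0.001, 0.291], [0.743, -0.003, 0.288], [0.889, 0.006, -0.001]]
(212, 61) [[0.894, 0.093, 0.001], [0.892, 0.09, -0.0], [0.891, 0.088, -0.004]]
base [[0.81858439 0.02257432 0.01      ]]
```

Run:
```python
import cv2,numpy as np
from h import *
T=dict(np.load("top0.npz"));S=dict(np.load("side0.npz"))
def cloud(s):
    v,u=np.mgrid[0:384,0:512]; d=s["depth"].ravel()
    c,r=ray(s,np.c_[u.ravel(),v.ravel()]); return (c+r*d[:,None]).reshape(384,512,3)
for s,b in((T,(40,64,210,248)),(S,(98,132,92,140))):
    P=cloud(s)[b[0]:b[1],b[2]:b[3]].reshape(-1,3)
    m=P[(P[:,2]>.26)&(P[:,2]<.34)&(P[:,0]<.79)]
    best=None;rng=np.random.default_rng(0)
    for i in range(500):
        a=m[rng.choice(len(m),3,False)];n=np.cross(a[1]-a[0],a[2]-a[0]);n/=np.linalg.norm(n)+1e-9
        k=abs((m-a[0])@n)<.0025
        if best is None or k.sum()>best.sum():best=k
    q=m[best];c=q.mean(0);n=np.linalg.svd(q-c,full_matrices=False)[2][2];n*=np.sign(n[2])
    print(len(q),len(m),"c",c,"n",n,"yaw",np.degrees(np.arctan2(-n[1],-n[0])),"tilt",np.degrees(np.arccos(n[2])))
    hull=cv2.minAreaRect((( q-c)[:,:2]).astype(np.float32));print(hull)
    print(q.min(0),q.max(0))
t=cv2.imread("pics/top0.png");
```

```text
652 797 c [0.75603791 0.02589406 0.30278555] n [-0.64351139  0.02696396  0.76496146] yaw -2.399364088662416 tilt 40.096436241622364
((0.0005392897874116898, -0.000288989394903183), (0.06048866733908653, 0.03228433057665825), 89.21868896484375)
[ 0.74014293 -0.00473055  0.28793074] [0.77248028 0.05598718 0.31589039]
633 933 c [0.75940315 0.02916949 0.30499334] n [-0.6269531   0.04057856  0.77799948] yaw -3.7032145075130867 tilt 38.92222706294061
((0.0018897857517004013, -0.0015150494873523712), (0.06104236841201782, 0.03632185235619545), 85.38336944580078)
[ 0.74206323 -0.00330954  0.28980899] [0.78034959 0.05904037 0.31923024]
```

```bash
cat >> h.py <<'E'
def go(target,xdir=None,ydir=None):
    """target grasp point (world), wanted tool x and y dir -> total rotvec in tool (deg), translation in tool axes after rotation & now"""
    from plant import ctrl
    o=ctrl.get_obs();Rt=R.from_euler('xyz',o["orientation"],degrees=True).as_matrix()
    g=o["tool_pos"]+Rt[:,0]*.159
    Rg=Rt
    if xdir is not None:
        x=np.array(xdir,float);x/=np.linalg.norm(x)
        y=np.array(ydir,float);y-=x*(x@y);y/=np.linalg.norm(y)
        c=[]
        for sg in(1,-1):
            Rg=np.c_[x,sg*y,np.cross(x,sg*y)];c.append((np.linalg.norm(R.from_matrix(Rt.T@Rg).as_rotvec()),sg,Rg))
        for n,sg,G in c: print("sign",sg,"rotvec deg",R.from_matrix(Rt.T@G).as_rotvec(degrees=True).round(2))
        Rg=min(c,key=lambda a:a[0])[2]
    print("clock",round(o["clock"],3),"joints",o["joint_pos"].round(1),"open",round(o["opening"],4),"F",o["force"].round(1))
    print("grasp",g.round(4),"tool x",Rt[:,0].round(3),"y",Rt[:,1].round(3),"z",Rt[:,2].round(3))
    d=np.array(target)-g;tc=np.array(target)-Rg[:,0]*.159-o["tool_pos"]
    print("dgrasp world",d.round(4),"in tool",(Rt.T@d).round(4),"| TCP shift: current tool",(Rt.T@tc).round(4),"final tool",(Rg.T@tc).round(4))
E
python3 - <<'E'
from h import *
go([.505,-.387,.20],[0,0,-1],[.18,.983,0])
E
```

```text
sign 1 rotvec deg [28.52 -0.03 -0.07]
sign -1 rotvec deg [-1.5148e+02  9.0000e-02 -4.0000e-02]
clock 0.15 joints [-55.3  20.6   0.6  -0.  -70.1 -16.5] open 0.0875 F [ 0.2  0.  -0. ]
grasp [ 0.2101 -0.6411  0.2449] tool x [-0.001  0.001 -1.   ] y [-0.311  0.95   0.001] z [ 0.95   0.311 -0.   ]
dgrasp world [ 0.2949  0.2541 -0.0449] in tool [0.0451 0.1496 0.3593] | TCP shift: current tool [0.0451 0.1498 0.3593] final tool [0.0449 0.3032 0.2442]
```

```bash
python3 -m inch '[0,0,0,9.5,0,0,0.0876, 0,0,0,9.5,0,0,0.0876, 0,0,0,9.5,0,0,0.0876, 0,0.038,0.0305,0,0,0,0.07, 0,0.038,0.0305,0,0,0,0.06, 0,0.038,0.0305,0,0,0,0.06, 0,0.038,0.0305,0,0,0,0.06, 0,0.038,0.0305,0,0,0,0.06, 0,0.038,0.0305,0,0,0,0.06, 0,0.038,0.0305,0,0,0,0.06, 0,0.02,0.016,0,0,0,0.06, 0,0,0,0,0,0,0.06]'
python3 - <<'E'
from h import *
from plant import ctrl
go([.505,-.387,.20],[0,0,-1],[.18,.983,0])
o=ctrl.get_obs()
for n in("wrist","top"):
    s=ctrl.snapshot(n);np.savez(n+"1.npz",**s);cv2.imwrite(f"pics/{n}1.png",s["color"][:,:,::-1])
np.save("o1.npy",o,allow_pickle=True)
E
```

```text
clock: 1.65
tool_pos: [0.4994, -0.3984, 0.3994]
orientation: [137.7, 89.5, 126.2]
force: [-0.0, -0.3, -0.1]
opening: 0.0603
sign 1 rotvec deg [-1.08 -0.37 -0.34]
sign -1 rotvec deg [178.92  -0.53   0.57]
clock 1.65 joints [-21.2  17.5  -4.3  -0.3 -68.6 -80.2] open 0.0603 F [-0.  -0.3 -0.1]
grasp [ 0.4986 -0.3972  0.2404] tool x [-0.005  0.007 -1.   ] y [0.199 0.98  0.006] z [ 0.98  -0.199 -0.006]
dgrasp world [ 0.0064  0.0102 -0.0404] in tool [0.0404 0.0111 0.0045] | TCP shift: current tool [0.0405 0.012  0.0035] final tool [0.0404 0.0122 0.0035]
```

View pics/wrist1.png

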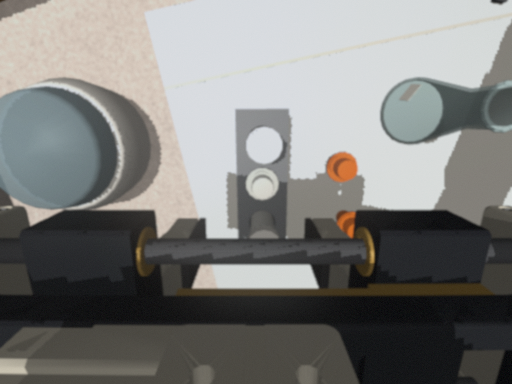

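Run:
```python
from h import *
s=dict(np.load("wrist1.npz"));o=np.load("o1.npy",allow_pickle=True).item()
I=s["color"];cv2.imwrite("pics/w1c.png",cv2.resize(I[90:230,220:400,::-1],None,fx=4.2,fy=4.2,interpolation=cv2.INTER_CUBIC))
print(onplane(s,[(264,181)],.086,o),onplane(s,[(262,184)],.064,o))
print(onplane(s,[(265,145)],.124,o)) 
print(onplane(s,[(236,110),(289,110),(236,200),(289,200)],.06,o))
print(proj(s,[[.505,-.3875,.086]],o))
```

```text
[[ 0.49674439 -0.38548679  0.086     ]] [[ 0.50465571 -0.3885691   0.064     ]]
[[ 0.45529534 -0.37795103  0.124     ]]
[[ 0.41668461 -0.4007126   0.06      ]
 [ 0.42844377 -0.34271122  0.06      ]
 [ 0.51871821 -0.42320325  0.06      ]
 [ 0.53157907 -0.36046016  0.06      ]]
[[263.63750076 188.55919439]]
```

View pics/w1c.png

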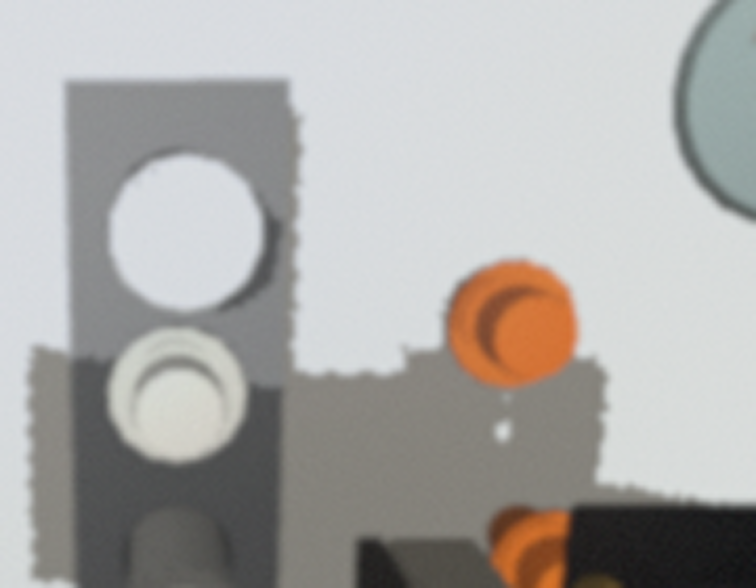

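```bash
python3 -m inch '[0,0.012,0.0035,-1.1,-0.4,-0.3,0.06, 0.04,0,0,0,0,0,0.06, 0.05,0,0,0,0,0,0.06, 0.03,0,0,0,0,0,0.06, 0,0,0,0,0,0,0.06]'
python3 - <<'E'
from h import *
go([.505,-.3873,.085],[0,0,-1],[.18,.983,0])
E
```

```text
clock: 2.38
tool_pos: [0.5018, -0.3899, 0.2784]
orientation: [-14.1, 89.7, -24.7]
force: [-0.2, -0.5, 0.8]
opening: 0.0605
sign 1 rotvec deg [-0.18  0.29  0.07]
sign -1 rotvec deg [ 1.7982e+02  1.1000e-01 -4.5000e-01]
clock 2.375 joints [-20.3  22.7 -13.8   0.  -53.2 -80.3] open 0.0605 F [-0.2 -0.5  0.8]
grasp [ 0.5026 -0.3903  0.1194] tool x [ 0.005 -0.002 -1.   ] y [ 0.183  0.983 -0.001] z [ 0.983 -0.183  0.005]
dgrasp world [ 0.0024  0.003  -0.0344] in tool [0.0344 0.0034 0.0017] | TCP shift: current tool [0.0344 0.0032 0.0025] final tool [0.0344 0.0031 0.0027]
```

```bash
python3 -m inch '[0,0.0033,0.0025,0,0.3,0,0.06, 0.022,0,0,0,0,0,0.06, 0.012,0,0,0,0,0,0.06, 0,0,0,0,0,0,0.06]'
python3 - <<'E'
from h import *
go([.505,-.3873,.085],[0,0,-1],[.18,.983,0])
E
```

```text
clock: 2.88
tool_pos: [0.507, -0.3882, 0.2502]
orientation: [-28.4, 89.5, -38.9]
force: [0.2, 0.2, -0.0]
opening: 0.06
sign 1 rotvec deg [-0.15  0.45  0.25]
sign -1 rotvec deg [179.85   0.39  -0.71]
clock 2.875 joints [-19.9  24.6 -15.2   0.2 -49.8 -80.8] open 0.06 F [ 0.2  0.2 -0. ]
grasp [ 0.5081 -0.3891  0.0912] tool x [ 0.007 -0.006 -1.   ] y [ 0.183  0.983 -0.004] z [ 0.983 -0.183  0.008]
dgrasp world [-0.0031  0.0018 -0.0062] in tool [ 0.0062  0.0012 -0.0034] | TCP shift: current tool [ 0.0062  0.0005 -0.0022] final tool [ 0.0062  0.0005 -0.0021]
```

```bash
python3 -m inch '[0.005,0.0005,-0.002,0,0.4,0.2,0.06, 0.001,0,0,0,0,0,0.06]'
python3 - <<'E'
from h import *
from plant import ctrl
go([.505,-.3873,.085],[0,0,-1],[.18,.983,0])
s=ctrl.snapshot("side");cv2.imwrite("pics/s2.png",cv2.resize(s["color"][60:220,200:400,::-1],None,fx=4,fy=3.75,interpolation=cv2.INTER_CUBIC))
E
```

```text
clock: 3.12
tool_pos: [0.5056, -0.3875, 0.2458]
orientation: [-23.3, 89.8, -33.8]
force: [0.4, 0.3, -0.3]
opening: 0.0601
sign 1 rotvec deg [-0.13  0.17  0.07]
sign -1 rotvec deg [ 1.7987e+02  1.1000e-01 -2.6000e-01]
clock 3.125 joints [-19.9  24.8 -15.4   0.1 -49.6 -80.6] open 0.0601 F [ 0.4  0.3 -0.3]
grasp [ 0.506  -0.3878  0.0868] tool x [ 0.003 -0.002 -1.   ] y [ 0.182  0.983 -0.001] z [ 0.983 -0.182  0.003]
dgrasp world [-0.001   0.0005 -0.0018] in tool [ 0.0017  0.0003 -0.0011] | TCP shift: current tool [ 0.0017  0.0001 -0.0006] final tool [ 0.0018  0.0001 -0.0006]
```

View pics/s2.png

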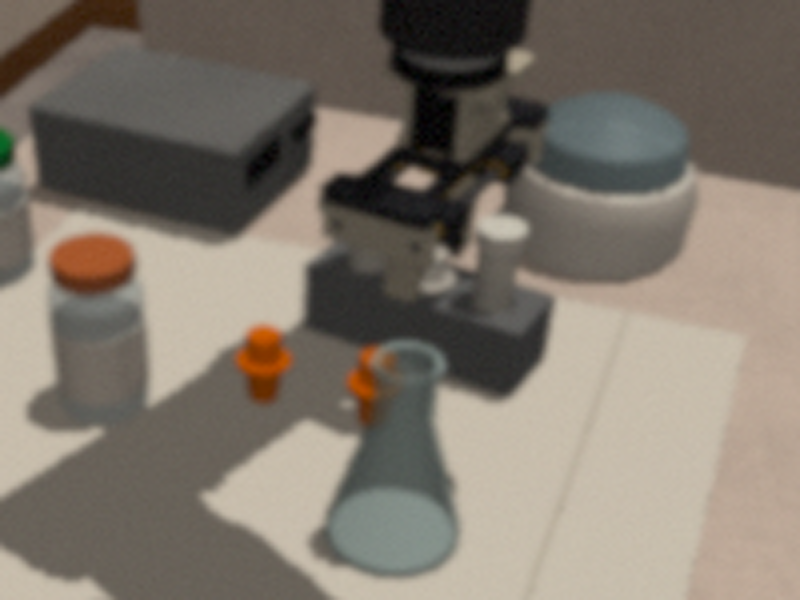

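```bash
python3 -m inch '[0.0015,0,-0.0008,0,0.2,0,0.06, 0,0,0,0,0,0,0, 0,0,0,0,0,0,0, 0,0,0,0,0,0,0, 0,0,0,0,0,0,0, 0,0,0,0,0,0,0]'
python3 - <<'E'
from h import *
go([.505,-.3873,.085],[0,0,-1],[.18,.983,0])
E
```

```text
clock: 3.92
tool_pos: [0.5051, -0.3876, 0.2449]
orientation: [-79.0, 89.9, -89.5]
force: [0.7, 0.3, -0.3]
opening: 0.0243
sign 1 rotvec deg [-0.12  0.02  0.1 ]
sign -1 rotvec deg [ 1.7988e+02  1.6000e-01 -3.0000e-02]
clock 3.925 joints [-19.9  24.9 -15.4   0.1 -49.6 -80.6] open 0.0243 F [ 0.7  0.3 -0.3]
grasp [ 0.5051 -0.3879  0.0859] tool x [ 0.    -0.002 -1.   ] y [ 0.182  0.983 -0.002] z [ 0.983 -0.182  0.   ]
dgrasp world [-0.0001  0.0006 -0.0009] in tool [ 0.0009  0.0005 -0.0002] | TCP shift: current tool [ 0.0009  0.0002 -0.0001] final tool [ 0.0009  0.0002 -0.0001]
```

```bash
python3 -m inch '[-0.02,0,0,0,0,0,0, -0.04,0,0,0,0,0,0, -0.045,0,0,0,0,0,0, -0.045,0,0,0,0,0,0, 0,0,0,0,0,0,0, 0,0.03,-0.012,0,0,0,0, 0,0.036,-0.015,0,0,0,0, 0,0.036,-0.015,0,0,0,0, 0,0.036,-0.015,0,0,0,0, 0,0.03,-0.012,0,0,0,0, 0,0,0,0,0,0,0]'
python3 - <<'E'
from h import *
from plant import ctrl
go([.4635,-.177,.226],[0,0,-1],[.18,.983,0])
o=ctrl.get_obs();np.save("o3.npy",o,allow_pickle=True)
for n in("wrist","side","top"):
    s=ctrl.snapshot(n);np.savez(n+"3.npz",**s);cv2.imwrite(f"pics/{n}3.png",s["color"][:,:,::-1])
s=cv2.imread("pics/side3.png");cv2.imwrite("pics/s3c.png",cv2.resize(s[50:220,220:380],None,fx=4,fy=3.5,interpolation=cv2.INTER_CUBIC))
E
```

```text
clock: 5.3
tool_pos: [0.4651, -0.2045, 0.3939]
orientation: [176.9, 89.6, 166.2]
force: [0.2, -0.0, -0.1]
opening: 0.0239
sign 1 rotvec deg [-0.26 -0.4  -0.02]
sign -1 rotvec deg [ 1.7974e+02 -4.0000e-02  6.3000e-01]
clock 5.3 joints [ -1.6   5.3 -20.8  -0.1 -64.3 -99. ] open 0.0239 F [ 0.2 -0.  -0.1]
grasp [ 0.464  -0.2042  0.2349] tool x [-0.007  0.002 -1.   ] y [0.185 0.983 0.   ] z [ 0.983 -0.185 -0.007]
dgrasp world [-0.0005  0.0272 -0.0089] in tool [ 0.009   0.0267 -0.0055] | TCP shift: current tool [ 0.009   0.0267 -0.0066] final tool [ 0.0089  0.0268 -0.0065]
```

View pics/wrist3.png

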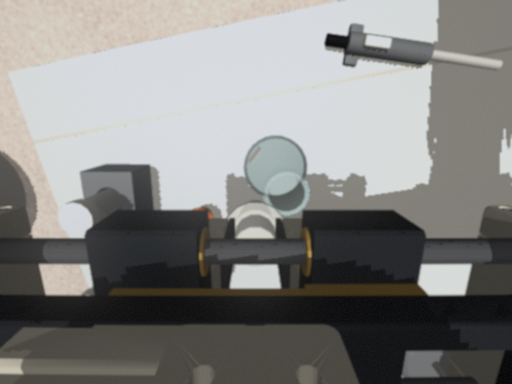

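View pics/s3c.png

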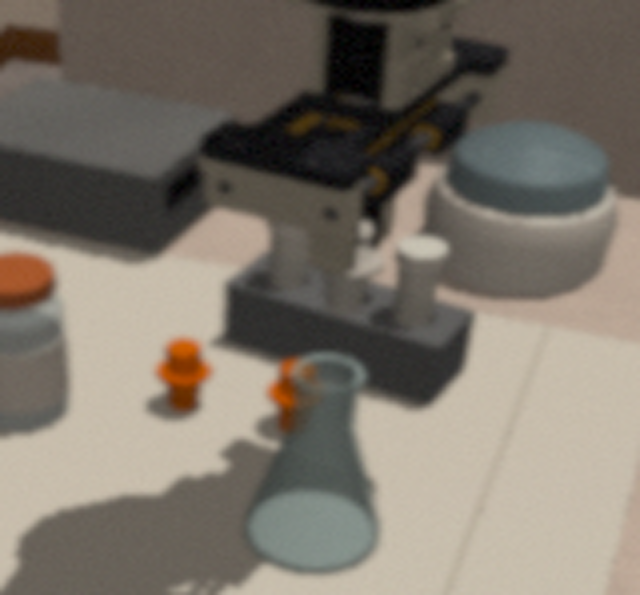

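Run:
```python
from h import *
s=dict(np.load("wrist3.npz"));o=np.load("o3.npy",allow_pickle=True).item()
cv2.imwrite("pics/w3c.png",cv2.resize(s["color"][125:260,200:340,::-1],None,fx=4.4,fy=4.4,interpolation=cv2.INTER_CUBIC))
print(onplane(s,[(287,193)],.145,o),onplane(s,[(275,166)],.0,o))
```

```text
[[ 0.46173267 -0.17530852  0.145     ]] [[ 0.46144394 -0.17527404  0.        ]]
```

View pics/w3c.png

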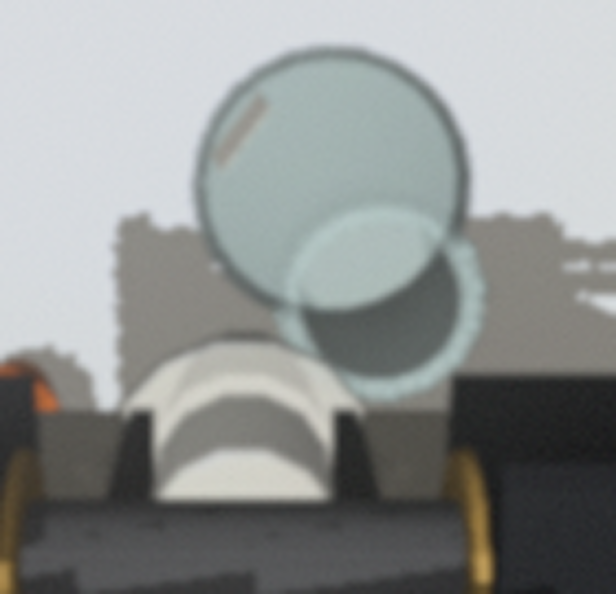

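Run:
```python
from h import *
s=dict(np.load("wrist3.npz"));o=np.load("o3.npy",allow_pickle=True).item()
Rt=R.from_euler('xyz',o["orientation"],degrees=True).as_matrix();g=o["tool_pos"]+.159*Rt[:,0]
for z in(.209,.213):
  p=onplane(s,[(254.3,201.4)],z,o)[0];print(Rt.T@(p-g))
go([.4625,-.1755,.22],[0,0,-1],[.18,.983,0])
```

```text
[ 2.60521902e-02 -7.76639420e-05 -1.87173600e-02]
[ 2.20605579e-02 -6.96063820e-05 -1.99231550e-02]
sign 1 rotvec deg [-0.38 -0.41  0.01]
sign -1 rotvec deg [1.7962e+02 1.0000e-02 6.4000e-01]
clock 5.45 joints [ -1.8   5.4 -20.6  -0.1 -64.3 -98.9] open 0.0241 F [ 0.4 -0.  -0.8]
grasp [ 0.4648 -0.2061  0.2349] tool x [-0.007  0.001 -1.   ] y [ 0.187  0.982 -0.   ] z [ 0.982 -0.187 -0.007]
dgrasp world [-0.0023  0.0306 -0.0149] in tool [ 0.015   0.0296 -0.0078] | TCP shift: current tool [ 0.015   0.0296 -0.0089] final tool [ 0.0149  0.0297 -0.0089]
```

```bash
python3 -m inch '[0,0.015,-0.0045,-0.3,-0.4,0,0, 0,0.0145,-0.0044,0,0,0,0, 0,0,0,0,0,0,0]'
python3 - <<'E'
from h import *
go([.4625,-.1755,.21],[0,0,-1],[.18,.983,0])
E
```

```text
clock: 5.82
tool_pos: [0.4625, -0.1752, 0.3931]
orientation: [-163.1, 89.9, -173.7]
force: [0.6, -0.2, -0.3]
opening: 0.0241
sign 1 rotvec deg [-0.23 -0.07  0.02]
sign -1 rotvec deg [1.7977e+02 3.0000e-02 1.1000e-01]
clock 5.825 joints [   2.1    3.9  -22.5    0.   -63.7 -102.7] open 0.0241 F [ 0.6 -0.2 -0.3]
grasp [ 0.4623 -0.1752  0.2341] tool x [-0.001 -0.    -1.   ] y [ 0.184  0.983 -0.   ] z [ 0.983 -0.184 -0.001]
dgrasp world [ 0.0002 -0.0003 -0.0241] in tool [ 0.0241 -0.0003  0.0002] | TCP shift: current tool [ 0.0241 -0.0003  0.    ] final tool [ 0.0241 -0.0003  0.    ]
```

```bash
python3 -m inch '[0.015,0,0,0,0,0,0, 0.015,0,0,0,0,0,0, 0.008,0,0,0,0,0,0, 0,0,0,0,0,0,0]'
python3 - <<'E'
from h import *
from plant import ctrl
go([.4625,-.1755,.172],[0,0,-1],[.18,.983,0])
s=ctrl.snapshot("wrist");cv2.imwrite("pics/w4c.png",cv2.resize(s["color"][125:260,200:340,::-1],None,fx=4,fy=4,interpolation=cv2.INTER_CUBIC))
s=ctrl.snapshot("side");cv2.imwrite("pics/s4c.png",cv2.resize(s["color"][50:220,220:380,::-1],None,fx=4,fy=3.5,interpolation=cv2.INTER_CUBIC))
E
```

```text
clock: 6.32
tool_pos: [0.4622, -0.1752, 0.3513]
orientation: [-168.2, 89.8, -178.8]
force: [-0.0, -0.3, -0.3]
opening: 0.024
sign 1 rotvec deg [-0.23 -0.19  0.04]
sign -1 rotvec deg [1.7977e+02 6.0000e-02 2.9000e-01]
clock 6.325 joints [   2.1    6.   -26.    -0.   -58.2 -102.7] open 0.024 F [-0.  -0.3 -0.3]
grasp [ 0.4617 -0.1753  0.1923] tool x [-0.003 -0.    -1.   ] y [ 0.184  0.983 -0.001] z [ 0.983 -0.184 -0.003]
dgrasp world [ 0.0008 -0.0002 -0.0203] in tool [ 0.0203 -0.0001  0.0009] | TCP shift: current tool [ 0.0203 -0.0002  0.0004] final tool [ 0.0203 -0.0002  0.0003]
```

View pics/w4c.png

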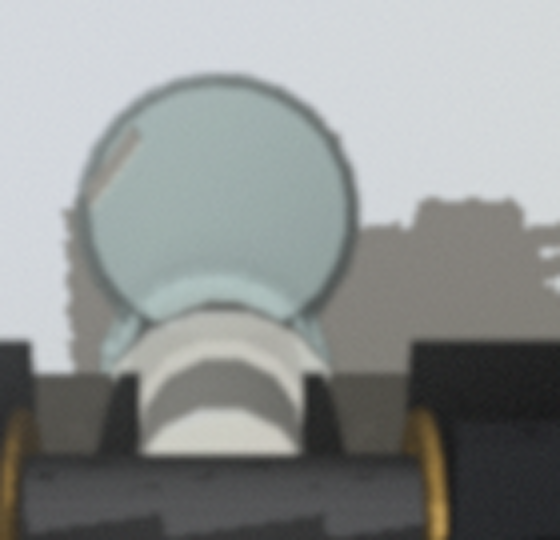

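View pics/s4c.png

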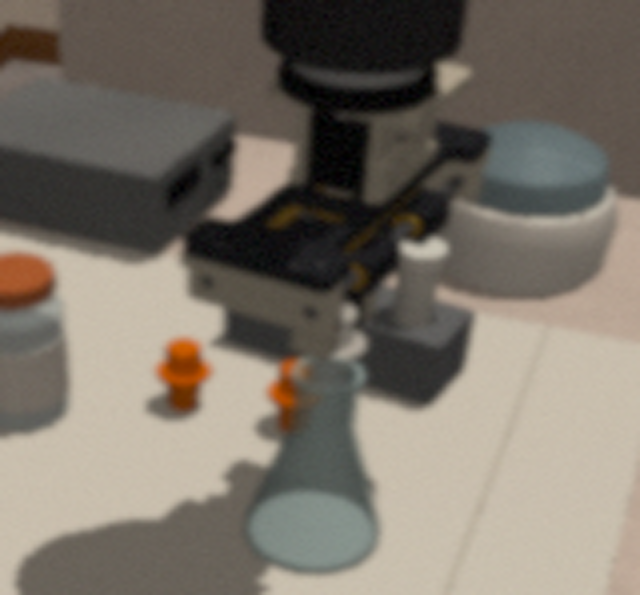

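```bash
python3 -m inch '[0.006,0,0.0004,0,-0.2,0,0, 0.006,0,0,0,0,0,0, 0.005,0,0,0,0,0,0, 0,0,0,0,0,0,0]'
python3 - <<'E'
from h import *
go([.4625,-.1755,.171],[0,0,-1],[.18,.983,0])
E
```

```text
clock: 6.92
tool_pos: [0.4632, -0.1754, 0.3347]
orientation: [-4.6, 89.8, -15.2]
force: [-0.3, 0.3, -0.5]
opening: 0.0242
sign 1 rotvec deg [-0.23  0.2   0.02]
sign -1 rotvec deg [ 1.7977e+02  3.0000e-02 -3.1000e-01]
clock 6.925 joints [ 2.100e+00  7.000e+00 -2.740e+01  1.000e-01 -5.550e+01 -1.027e+02] open 0.0242 F [-0.3  0.3 -0.5]
grasp [ 0.4637 -0.1756  0.1757] tool x [ 0.003 -0.001 -1.   ] y [ 0.184  0.983 -0.   ] z [ 0.983 -0.184  0.003]
dgrasp world [-0.0012  0.0001 -0.0047] in tool [ 0.0047 -0.0001 -0.0012] | TCP shift: current tool [ 0.0047 -0.0002 -0.0007] final tool [ 0.0047 -0.0002 -0.0007]
```

```bash
python3 -m inch '[0.003,0,-0.0007,0,0.2,0,0, 0.0015,0,0,0,0,0,0, 0.001,0,0,0,0,0,0, 0,0,0,0,0,0,0]'
python3 - <<'E'
from h import *
go([.4625,-.1755,.171],[0,0,-1],[.18,.983,0])
E
```

```text
clock: 7.42
tool_pos: [0.4629, -0.1754, 0.33]
orientation: [-21.0, 89.9, -31.6]
force: [0.5, 0.8, 0.1]
opening: 0.0245
sign 1 rotvec deg [-0.2   0.08  0.03]
sign -1 rotvec deg [ 1.798e+02  5.000e-02 -1.300e-01]
clock 7.425 joints [ 2.100e+00  7.300e+00 -2.770e+01  1.000e-01 -5.500e+01 -1.027e+02] open 0.0245 F [0.5 0.8 0.1]
grasp [ 0.4631 -0.1755  0.171 ] tool x [ 0.001 -0.001 -1.   ] y [ 0.184  0.983 -0.001] z [ 0.983 -0.184  0.001]
dgrasp world [-0.0006 -0.     -0.    ] in tool [ 0.     -0.0001 -0.0006] | TCP shift: current tool [ 0.     -0.0002 -0.0003] final tool [ 0.     -0.0002 -0.0003]
```

```bash
python3 -m inch '[0.001,0,0,0,0,0,0, 0.001,0,0,0,0,0,0]'; python3 -m inch '[0.001,0,0,0,0,0,0, 0,0,0,0,0,0,0]'
```

```text
clock: 7.68
tool_pos: [0.4633, -0.1755, 0.3299]
orientation: [-19.1, 89.8, -29.6]
force: [-3.4, 2.2, 12.0]
opening: 0.0241
clock: 7.92
tool_pos: [0.4634, -0.1755, 0.3301]
orientation: [-15.7, 89.7, -26.2]
force: [-1.0, -0.1, 0.4]
opening: 0.0241
```

```bash
python3 -m inch '[0,0,0,0,0,0,0.04, 0,0,0,0,0,0,0.06, 0,0,0,0,0,0,0.06, 0,0,0,0,0,0,0.06, 0,0,0,0,0,0,0.06]'
python3 - <<'E'
from h import *
from plant import ctrl
s=ctrl.snapshot("wrist");cv2.imwrite("pics/w5c.png",cv2.resize(s["color"][125:260,200:340,::-1],None,fx=4,fy=4,interpolation=cv2.INTER_CUBIC))
s=ctrl.snapshot("side");cv2.imwrite("pics/s5c.png",cv2.resize(s["color"][80:220,250:350,::-1],None,fx=4.2,fy=4.2,interpolation=cv2.INTER_CUBIC))
E
```

```text
clock: 8.55
tool_pos: [0.4634, -0.1756, 0.3295]
orientation: [-17.6, 89.7, -28.1]
force: [-0.3, -0.2, -0.6]
opening: 0.0599
```

View pics/w5c.png

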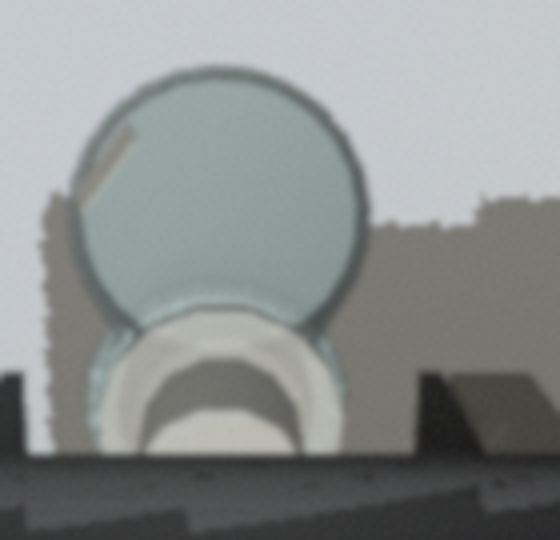

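View pics/s5c.png

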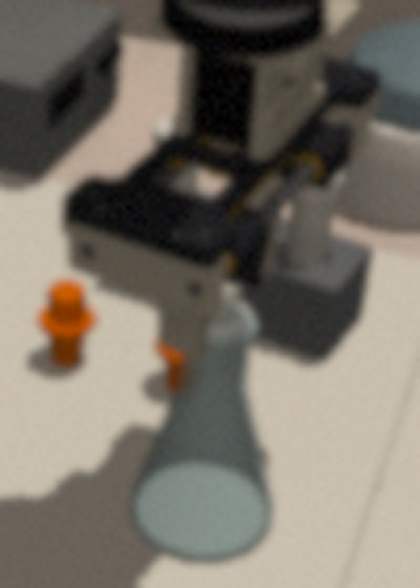

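```bash
python3 -m inch '[-0.02,0,0,0,0,0,0.06, -0.04,0,0,0,0,0,0.05, -0.04,0,0,0,0,0,0.03, 0,0,0,0,0,0,0.028]'
python3 - <<'E'
from h import *
from scipy.optimize import least_squares
D=np.array([[20.59,.63,.2102,-.6412,.4037],[17.5,-4.3,.4994,-.3984,.3994],[22.7,-13.8,.5018,-.3899,.2784],[24.6,-15.2,.507,-.3882,.2502],[24.9,-15.4,.5051,-.3876,.2449],[5.3,-20.8,.4651,-.2045,.3939],[3.9,-22.5,.4625,-.1752,.3931],[6.0,-26.,.4622,-.1752,.3513],[7.,-27.4,.4632,-.1754,.3347],[7.3,-27.7,.4629,-.1754,.33]])
j2,j3=np.radians(D[:,0]),np.radians(D[:,1]);r=np.hypot(D[:,2],D[:,3]);z=D[:,4];ph=j2-j3
def f(p):
    a1,L1,L2,a3,zz=p
    return np.r_[a1+L1*np.sin(j2)+L2*np.cos(ph)+a3*np.sin(ph)-r,zz+L1*np.cos(j2)-L2*np.sin(ph)+a3*np.cos(ph)-z]
s=least_squares(f,[0,.4,.4,0,.3]);print(s.x,abs(s.fun).max())
J=np.linalg.svd(s.jac)[1];print(J)
from plant import ctrl
go([.4888,.2447,.20],[0,0,-1],[.957,-.29,0])
E
```

```text
clock: 9.15
tool_pos: [0.463, -0.1754, 0.432]
orientation: [-34.3, 89.8, -44.9]
force: [-0.0, 0.2, -0.1]
opening: 0.0357
[0.04069007 0.57042113 0.45421471 0.01665309 0.00996645] 0.001439886394225487
[5.45864428 4.46407509 0.3654025  0.26839065 0.26397653]
sign 1 rotvec deg [ 9.634e+01  2.100e-01 -5.000e-02]
sign -1 rotvec deg [-8.366e+01  5.000e-02  2.000e-01]
clock 9.15 joints [ 2.100e+00  2.300e+00 -1.900e+01  1.000e-01 -6.860e+01 -1.027e+02] open 0.0357 F [-0.   0.2 -0.1]
grasp [ 0.4633 -0.1758  0.273 ] tool x [ 0.002 -0.002 -1.   ] y [ 0.182  0.983 -0.002] z [ 0.983 -0.182  0.003]
dgrasp world [ 0.0255  0.4205 -0.073 ] in tool [ 0.0721  0.4182 -0.0519] | TCP shift: current tool [ 0.0721  0.4179 -0.0514] final tool [0.073  0.0971 0.4096]
```

```bash
cat > ik.py <<'E'
from h import *
from scipy.optimize import least_squares
P=[0.0407,.5704,.4542,.01665,.00997]
def fk(q,d6=.1,s4=-1):
    j=np.radians(q);e=R.from_euler
    ph=j[1]-j[2]
    a1,L1,L2,a3,zz=P
    r=a1+L1*np.sin(j[1])+L2*np.cos(ph)+a3*np.sin(ph);z=zz+d6+L1*np.cos(j[1])-L2*np.sin(ph)+a3*np.cos(ph)
    A=e('z',j[0]).as_matrix()@e('y',ph).as_matrix()
    Rt=A@e('x',s4*j[3]).as_matrix()@e('y',-j[4]).as_matrix()@e('x',-j[5]-np.pi/2).as_matrix()
    p=np.array([r*np.cos(j[0]),r*np.sin(j[0]),z])+d6*Rt[:,0]
    return p,Rt
lo=np.array([-176,-82,-58.2,-173.8,-174.7,-.2]);lo[5]=-173.6;hi=np.array([176,121.7,71.7,95.5,-.2,173.6])
def ik(p,Rt,q0,d6=.1):
    f=lambda q:np.r_[(fk(q,d6)[0]-p)*10,(R.from_matrix(fk(q,d6)[1].T@Rt).as_rotvec())*3]
    s=least_squares(f,np.clip(q0,lo+.1,hi-.1),bounds=(lo,hi));return s.x,np.abs(s.fun).max()
E
python3 - <<'E'
from ik import *
p,Rt=fk([2.1,2.3,-19,.1,-68.6,-102.7]);print(p,Rt.round(2))
F=np.array([.588,.026,.129])
for d6 in(.08,.13):
 for az in(-17,-30,-45,20,45):
  for T in(42,50):
    a=np.radians(az);t=np.radians(T);h=np.array([np.cos(a),np.sin(a),0])
    x=h*np.sin(t)-np.array([0,0,1])*np.cos(t)   # tool x
    ys=np.array([0,0,1])*np.sin(t)+h*np.cos(t); zs=-x; xs=np.cross(ys,zs)
    # slide centre = label - .027 xs ; grasp at slide z ~ .019 ; label z .013
    g=F-.027*xs+.006*zs
    Rg=np.c_[x,-ys,np.cross(x,-ys)]
    q,e=ik(g-.159*x,Rg,[10,5,-30,-20 if az<0 else 20,-40,-44],d6)
    ra=np.degrees(np.arccos(ys@np.array([.766,0,.643])))
    print(d6,az,T,"q",q.round(0),"err",round(e,3),"reader ang",round(ra))
E
```

```text
[0.49266291 0.01790252 0.43043472] [[ 0.    0.18  0.98]
 [-0.    0.98 -0.18]
 [-1.   -0.    0.  ]]
0.08 -17 42 q [  13.   11.  -40.   85.  -19. -108.] err 0.0 reader ang 13
0.08 -17 50 q [  15.   10.  -41.   95.  -25. -120.] err 0.19 reader ang 16
0.08 -30 42 q [  16.   13.  -36.   75.  -30. -110.] err 0.0 reader ang 23
0.08 -30 50 q [  18.   14.  -40.   93.  -35. -130.] err 0.0 reader ang 23
0.08 -45 42 q [  18.   16.  -32.   65.  -41. -115.] err 0.0 reader ang 34
0.08 -45 50 q [  21.   18.  -34.   78.  -45. -128.] err 0.0 reader ang 33
0.08 20 42 q [ -1.   9. -42. -95. -14. 111.] err 0.0 reader ang 15
0.08 20 50 q [  -2.    9.  -46. -129.  -21.  145.] err 0.0 reader ang 17
0.08 45 42 q [ -9.  12. -39. -72. -35. 114.] err 0.0 reader ang 34
0.08 45 50 q [-11.  13. -42. -87. -40. 131.] err 0.0 reader ang 33
0.13 -17 42 q [  15.   10.  -44.   92.  -21. -117.] err 0.0 reader ang 13
0.13 -17 50 q [  18.    9.  -45.   95.  -27. -123.] err 0.231 reader ang 16
0.13 -30 42 q [  19.   12.  -40.   78.  -31. -116.] err 0.0 reader ang 23
0.13 -30 50 q [  22.   14.  -44.   95.  -37. -136.] err 0.0 reader ang 23
0.13 -45 42 q [  22.   16.  -34.   66.  -42. -119.] err 0.0 reader ang 34
0.13 -45 50 q [  25.   18.  -37.   78.  -47. -133.] err 0.0 reader ang 33
0.13 20 42 q [  -2.    7.  -47. -104.  -15.  121.] err 0.0 reader ang 15
0.13 20 50 q [  -4.    9.  -51. -132.  -25.  151.] err 0.0 reader ang 17
0.13 45 42 q [-12.  11. -42. -74. -36. 120.] err 0.0 reader ang 34
0.13 45 50 q [-16.  13. -45. -88. -42. 136.] err 0.0 reader ang 33
```

```bash
cat > ik.py <<'E'
from h import *
from scipy.optimize import least_squares
D=np.array([[20.59,.63,.2102,-.6412,.4037],[17.5,-4.3,.4994,-.3984,.3994],[22.7,-13.8,.5018,-.3899,.2784],[24.6,-15.2,.507,-.3882,.2502],[24.9,-15.4,.5051,-.3876,.2449],[5.3,-20.8,.4651,-.2045,.3939],[3.9,-22.5,.4625,-.1752,.3931],[6.0,-26.,.4622,-.1752,.3513],[7.,-27.4,.4632,-.1754,.3347],[7.3,-27.7,.4629,-.1754,.33],[2.3,-19,.463,-.1754,.432]])
OFF=-.192
def fit():
    j2,j3=np.radians(D[:,0]),np.radians(D[:,1]);r=np.sqrt(D[:,2]**2+D[:,3]**2-OFF**2);z=D[:,4];ph=j2-j3
    def f(p):
        a1,L1,L2,a3,zz=p
        return np.r_[a1+L1*np.sin(j2)+L2*np.cos(ph)+a3*np.sin(ph)-r,zz+L1*np.cos(j2)-L2*np.sin(ph)+a3*np.cos(ph)-z]
    s=least_squares(f,[0,.4,.4,0,.3]);return s.x,abs(s.fun).max()
P,_e=fit()
def fk(q,d6=.1,s4=-1):
    j=np.radians(q);e=R.from_euler
    ph=j[1]-j[2]
    a1,L1,L2,a3,zz=P
    r=a1+L1*np.sin(j[1])+L2*np.cos(ph)+a3*np.sin(ph);z=zz+d6+L1*np.cos(j[1])-L2*np.sin(ph)+a3*np.cos(ph)
    Z=e('z',j[0]).as_matrix()
    Rt=Z@e('y',ph).as_matrix()@e('x',s4*j[3]).as_matrix()@e('y',-j[4]).as_matrix()@e('x',-j[5]-np.pi/2).as_matrix()
    return Z@np.array([r,OFF,z])+d6*Rt[:,0],Rt
lo=np.array([-176,-82,-58.2,-173.8,-174.7,-173.6]);hi=np.array([176,121.7,71.7,95.5,-.2,173.6])
def ik(p,Rt,q0,d6=.1):
    f=lambda q:np.r_[(fk(q,d6)[0]-p)*10,(R.from_matrix(fk(q,d6)[1].T@Rt).as_rotvec())*3]
    s=least_squares(f,np.clip(q0,lo+.1,hi-.1),bounds=(lo,hi));return s.x,np.abs(s.fun).max()
E
python3 - <<'E'
from ik import *
print(P,_e)
p,Rt=fk([2.1,2.3,-19,.1,-68.6,-102.7]);print(p,Rt.round(2))
F=np.array([.588,.026,.129])
g=np.array([.4888,.2447,.03]);x=np.array([0,0,-1.])
y=np.array([-.957,.29,0]);Rg=np.c_[x,y,np.cross(x,y)]
qp,e=ik(g-.159*x,Rg,[50,10,-30,0,-50,-70]);print("pick",qp.round(),e)
for d6 in(.08,.13):
 for az in(-17,-30,-45,20,45):
  for T in(42,50):
    a=np.radians(az);t=np.radians(T);h=np.array([np.cos(a),np.sin(a),0])
    x=h*np.sin(t)-np.array([0,0,1])*np.cos(t)   # tool x
    ys=np.array([0,0,1])*np.sin(t)+h*np.cos(t); zs=-x; xs=np.cross(ys,zs)
    g=F-.027*xs+.006*zs
    Rg=np.c_[x,-ys,np.cross(x,-ys)]
    q,e=ik(g-.159*x,Rg,qp+[0,0,0,20 if az<0 else -20,0,0],d6)
    ra=np.degrees(np.arccos(ys@np.array([.766,0,.643])))
    print(d6,az,T,"q",q.round(0),"err",round(e,3),"reader ang",round(ra))
E
```

```text
Traceback (most recent call last):
NameError: name '_e' is not defined
```

```bash
cat > t.py <<'E'
from ik import *
print(P)
p,Rt=fk([2.1,2.3,-19,.1,-68.6,-102.7]);print(p,Rt.round(2))
F=np.array([.588,.026,.129])
g=np.array([.4888,.2447,.03]);x=np.array([0,0,-1.])
y=np.array([-.957,.29,0]);Rg=np.c_[x,y,np.cross(x,y)]
qp,e=ik(g-.159*x,Rg,[50,10,-30,0,-50,-70]);print("pick",qp.round(),e)
for d6 in(.08,.13):
 for az in(-17,0,-30,-45,20,45):
  for T in(42,50):
    a=np.radians(az);t=np.radians(T);h=np.array([np.cos(a),np.sin(a),0])
    x=h*np.sin(t)-np.array([0,0,1])*np.cos(t)   # tool x
    ys=np.array([0,0,1])*np.sin(t)+h*np.cos(t); zs=-x; xs=np.cross(ys,zs)
    g=F-.027*xs+.006*zs
    Rg=np.c_[x,-ys,np.cross(x,-ys)]
    q,e=ik(g-.159*x,Rg,qp+[0,0,0,20 if az<0 else -20,0,0],d6)
    ra=np.degrees(np.arccos(ys@np.array([.766,0,.643])))
    print(d6,az,T,"q",q.round(0),"err",round(e,3),"reader ang",round(ra))
E
python3 t.py
```

```text
[ 0.00234655  0.60226951  0.45849558  0.0036863  -0.00733345]
[ 0.46194248 -0.17535298  0.43133656] [[ 0.    0.18  0.98]
 [-0.    0.98 -0.18]
 [-1.   -0.    0.  ]]
pick [ 47.  22. -30.  -0. -38. -64.] 1.209587985329108e-12
0.08 -17 42 q [  38.   11.  -40.   73.  -35. -116.] err 0.0 reader ang 13
0.08 -17 50 q [  41.   12.  -44.   88.  -41. -133.] err 0.0 reader ang 16
0.08 0 42 q [  34.    9.  -43.   86.  -22. -112.] err 0.0 reader ang 2
0.08 0 50 q [  37.    8.  -46.   95.  -28. -124.] err 0.164 reader ang 10
0.08 -30 42 q [  40.   13.  -37.   64.  -44. -120.] err 0.0 reader ang 23
0.08 -30 50 q [  43.   14.  -40.   75.  -49. -132.] err 0.0 reader ang 23
0.08 -45 42 q [  40.   16.  -32.   56.  -54. -124.] err 0.0 reader ang 34
0.08 -45 50 q [  43.   18.  -35.   64.  -58. -134.] err 0.0 reader ang 33
0.08 20 42 q [  26.    8.  -42.   95.   -4. -100.] err 0.086 reader ang 15
0.08 20 50 q [  27.    6.  -44.   95.   -6. -101.] err 0.429 reader ang 17
0.08 45 42 q [ 16.  11. -39. -86. -19. 109.] err 0.0 reader ang 34
0.08 45 50 q [  14.   13.  -42. -114.  -25.  137.] err 0.0 reader ang 3
[... 180 characters left out ...]
   91.  -24. -120.] err 0.0 reader ang 2
0.13 0 50 q [  42.    6.  -51.   95.  -31. -129.] err 0.184 reader ang 10
0.13 -30 42 q [  44.   12.  -40.   65.  -45. -125.] err 0.0 reader ang 23
0.13 -30 50 q [  48.   14.  -44.   75.  -51. -139.] err 0.0 reader ang 23
0.13 -45 42 q [  44.   16.  -34.   55.  -54. -129.] err 0.0 reader ang 34
0.13 -45 50 q [  48.   18.  -37.   63.  -59. -139.] err 0.0 reader ang 33
0.13 20 42 q [  27.    6.  -46.   95.   -5. -101.] err 0.157 reader ang 15
0.13 20 50 q [  29.    3.  -48.   95.   -8. -102.] err 0.495 reader ang 17
0.13 45 42 q [ 13.  11. -42. -92. -20. 117.] err 0.0 reader ang 34
0.13 45 50 q [  11.   13.  -46. -117.  -28.  143.] err 0.0 reader ang 33
```

```bash
python3 -m inch '[0,0,0,-10.4,0,0,0.028, 0,0,0,-10.4,0,0,0.028, 0,0,0,-10.4,0,0,0.028, 0,0,0,-10.4,0,0,0.028, 0,0,0,-10.4,0,0,0.028, 0,0,0,-10.4,0,0,0.028, 0,0,0,-10.4,0,0,0.028, 0,0,0,-10.4,0,0,0.028, 0,0.0097,0.04,0,0,0,0.028, 0,0.0097,0.04,0,0,0,0.028, 0,0.0097,0.04,0,0,0,0.028, 0,0.0097,0.04,0,0,0,0.028, 0,0.0097,0.04,0,0,0,0.028, 0,0.0097,0.04,0,0,0,0.028, 0,0.0097,0.04,0,0,0,0.028, 0,0.0097,0.04,0,0,0,0.028, 0,0.0097,0.04,0,0,0,0.028, 0,0.0,0,0,0,0,0.028]'
python3 - <<'E'
from h import *
from plant import ctrl
go([.4888,.2447,.20],[0,0,-1],[-.957,.29,0])
o=ctrl.get_obs();np.save("o6.npy",o,allow_pickle=True)
for n in("wrist","side"):
    s=ctrl.snapshot(n);np.savez(n+"6.npz",**s);cv2.imwrite(f"pics/{n}6.png",s["color"][:,:,::-1])
E
```

```text
clock: 11.4
tool_pos: [0.4655, 0.2064, 0.4175]
orientation: [115.1, 89.2, -169.6]
force: [-0.1, 0.0, 0.5]
opening: 0.028
sign 1 rotvec deg [ 2.18 -0.36 -0.73]
sign -1 rotvec deg [-177.82    1.14   -0.56]
clock 11.4 joints [ 45.8   4.6 -18.2  -0.5 -67.9 -60.3] open 0.028 F [-0.1  0.   0.5]
grasp [0.4632 0.206  0.2585] tool x [-0.014 -0.003 -1.   ] y [-0.967  0.253  0.013] z [ 0.253  0.967 -0.006]
dgrasp world [ 0.0256  0.0387 -0.0585] in tool [ 0.058  -0.0157  0.0443] | TCP shift: current tool [ 0.0581 -0.0136  0.0433] final tool [ 0.0585 -0.0112  0.0434]
```

View pics/wrist6.png

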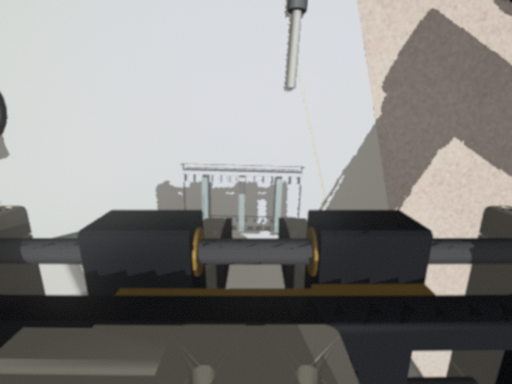

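View pics/side6.png

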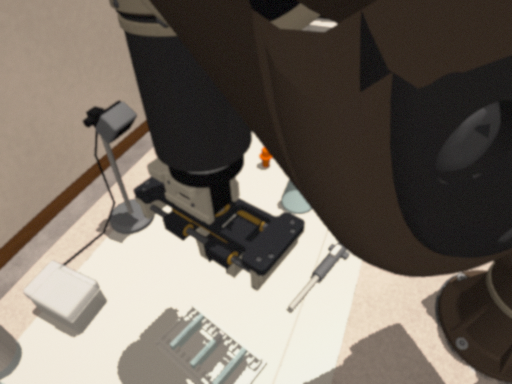

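```bash
python3 -m inch '[0,-0.006,0.022,2.2,-0.4,-0.7,0.028, 0,-0.006,0.0215,0,0,0,0.028, 0.03,0,0,0,0,0,0.028, 0,0.0,0,0,0,0,0.028]'
python3 - <<'E'
from h import *
from plant import ctrl
go([.4888,.2447,.20],[0,0,-1],[-.957,.29,0])
o=ctrl.get_obs();np.save("o7.npy",o,allow_pickle=True)
s=ctrl.snapshot("wrist");np.savez("wrist7.npz",**s);cv2.imwrite(f"pics/wrist7.png",cv2.resize(s["color"][120:300,160:340,::-1],None,fx=3.3,fy=3.3,interpolation=cv2.INTER_CUBIC))
E
```

```text
clock: 12.0
tool_pos: [0.4901, 0.2417, 0.3867]
orientation: [108.0, 89.9, -179.1]
force: [-0.3, -0.3, 0.4]
opening: 0.028
sign 1 rotvec deg [-0.23 -0.02 -0.08]
sign -1 rotvec deg [ 1.7977e+02 -1.2000e-01  4.0000e-02]
clock 12.0 joints [ 46.8   9.2 -17.1  -0.1 -63.7 -63.8] open 0.028 F [-0.3 -0.3  0.4]
grasp [0.4899 0.2417 0.2277] tool x [-0.001 -0.    -1.   ] y [-0.956  0.294  0.001] z [ 0.294  0.956 -0.   ]
dgrasp world [-0.0011  0.003  -0.0277] in tool [0.0277 0.0019 0.0026] | TCP shift: current tool [0.0277 0.0021 0.0025] final tool [0.0277 0.0021 0.0025]
```

View pics/wrist7.png

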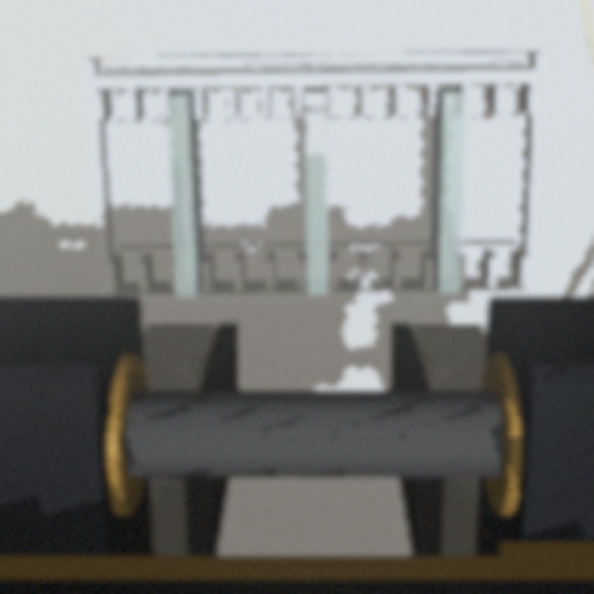

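Run:
```python
from h import *
s=dict(np.load("wrist7.npz"));o=np.load("o7.npy",allow_pickle=True).item()
c=lambda x,y:((x+.5)/3.3-.5+160,(y+.5)/3.3-.5+120)
Q=onplane(s,[c(180,93),c(187,293),c(316,155),c(317,293),c(452,92),c(449,292)],.036,o)
print(Q.round(4))
A=(Q[0]+Q[1])/2;C=(Q[4]+Q[5])/2;print("centres",A,C,(A+C)/2, "len",np.linalg.norm(Q[0]-Q[1]),"axis",(Q[0]-Q[1])/np.linalg.norm(Q[0]-Q[1]),(Q[4]-Q[5])/np.linalg.norm(Q[4]-Q[5]),"perp",(C-A)/np.linalg.norm(C-A))
ax=(Q[0]-Q[1]+Q[4]-Q[5]);ax/=np.linalg.norm(ax);print("mid from near end",Q[3]+.038*ax)
```

```text
[[0.5246 0.1956 0.036 ]
 [0.5471 0.2681 0.036 ]
 [0.4843 0.2317 0.036 ]
 [0.4996 0.2828 0.036 ]
 [0.4306 0.2242 0.036 ]
 [0.4512 0.2973 0.036 ]]
centres [0.53583177 0.23183326 0.036     ] [0.44089562 0.26071677 0.036     ] [0.4883637  0.24627502 0.036     ] len 0.07594742721315625 axis [-0.29584457 -0.95523609  0.        ] [-0.27212764 -0.96226116  0.        ] perp [-0.95670224  0.29106842  0.        ]
mid from near end [0.48879535 0.24632678 0.036     ]
```

```bash
python3 -m inch '[0.01,0.002,0.004,0,0,0,0.028, 0.04,0,0,0,0,0,0.028, 0.04,0,0,0,0,0,0.028, 0.03,0,0,0,0,0,0.028, 0,0.0,0,0,0,0,0.028]'
python3 - <<'E'
from h import *
go([.4885,.246,.031],[0,0,-1],[-.957,.289,0])
E
```

```text
clock: 12.68
tool_pos: [0.4921, 0.2482, 0.2696]
orientation: [-31.9, 89.4, 41.1]
force: [-0.9, -1.0, 0.6]
opening: 0.0277
sign 1 rotvec deg [-0.22  0.52  0.33]
sign -1 rotvec deg [179.78   0.51  -0.82]
clock 12.675 joints [ 47.2  16.1 -25.4   0.1 -47.9 -64.2] open 0.0277 F [-0.9 -1.   0.6]
grasp [0.4934 0.2493 0.1107] tool x [ 0.008  0.007 -1.   ] y [-0.956  0.293 -0.006] z [0.293 0.956 0.009]
dgrasp world [-0.0049 -0.0033 -0.0797] in tool [ 0.0796  0.0041 -0.0053] | TCP shift: current tool [ 0.0796  0.0032 -0.0039] final tool [ 0.0796  0.0028 -0.0031]
```

```bash
python3 -m inch '[0.01,0.003,-0.0035,-0.2,0.5,0.3,0.028, 0.02,0,0,0,0,0,0.028, 0.015,0,0,0,0,0,0.028, 0,0.0,0,0,0,0,0.028]'
python3 - <<'E'
from h import *
go([.4885,.246,.031],[0,0,-1],[-.957,.289,0])
E
```

```text
clock: 13.18
tool_pos: [0.4893, 0.247, 0.2274]
orientation: [-34.0, 89.6, 39.3]
force: [-0.3, -0.4, 0.7]
opening: 0.028
sign 1 rotvec deg [0.07 0.31 0.21]
sign -1 rotvec deg [-179.93   -0.33    0.49]
clock 13.175 joints [ 47.3  19.1 -28.1   0.1 -42.4 -64.1] open 0.028 F [-0.3 -0.4  0.7]
grasp [0.4901 0.2476 0.0684] tool x [ 0.005  0.004 -1.   ] y [-0.958  0.288 -0.004] z [0.288 0.958 0.005]
dgrasp world [-0.0016 -0.0016 -0.0374] in tool [ 0.0373  0.0012 -0.0022] | TCP shift: current tool [ 0.0373  0.0006 -0.0013] final tool [ 0.0374  0.0005 -0.0011]
```

```bash
python3 -m inch '[0.008,0.0007,-0.0015,0,0.3,0.2,0.028, 0.012,0,0,0,0,0,0.028, 0.009,0,0,0,0.1,0.1,0.028, 0,0.0,0,0,0,0,0.028]'
python3 - <<'E'
from h import *
from plant import ctrl
go([.4885,.246,.031],[0,0,-1],[-.957,.289,0])
s=ctrl.snapshot("wrist");cv2.imwrite("pics/w8.png",cv2.resize(s["color"][120:300,160:340,::-1],None,fx=3.3,fy=3.3,interpolation=cv2.INTER_CUBIC))
s=ctrl.snapshot("side");cv2.imwrite("pics/s8.png",cv2.resize(s["color"][250:384,120:290,::-1],None,fx=4,fy=4,interpolation=cv2.INTER_CUBIC))
E
```

```text
clock: 13.68
tool_pos: [0.4885, 0.2461, 0.1977]
orientation: [113.6, 89.9, -173.1]
force: [-0.1, -0.9, 0.1]
opening: 0.0285
sign 1 rotvec deg [ 0.08 -0.02 -0.05]
sign -1 rotvec deg [-1.7992e+02  8.0000e-02 -4.0000e-02]
clock 13.675 joints [ 47.2  21.6 -29.5  -0.1 -39.  -63.9] open 0.0285 F [-0.1 -0.9  0.1]
grasp [0.4884 0.2461 0.0387] tool x [-0.001 -0.    -1.   ] y [-0.958  0.288  0.001] z [ 0.288  0.958 -0.   ]
dgrasp world [ 0.0001 -0.0001 -0.0077] in tool [ 0.0077 -0.0001 -0.    ] | TCP shift: current tool [ 0.0077  0.     -0.0001] final tool [ 0.0077  0.     -0.0001]
```

View pics/w8.png

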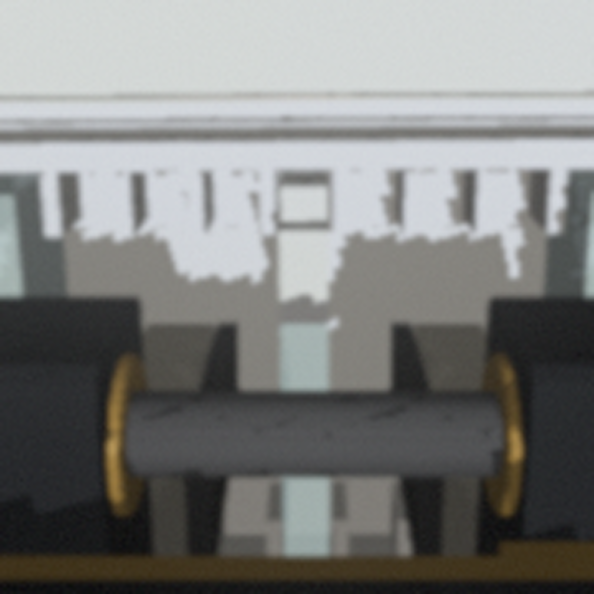

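View pics/s8.png

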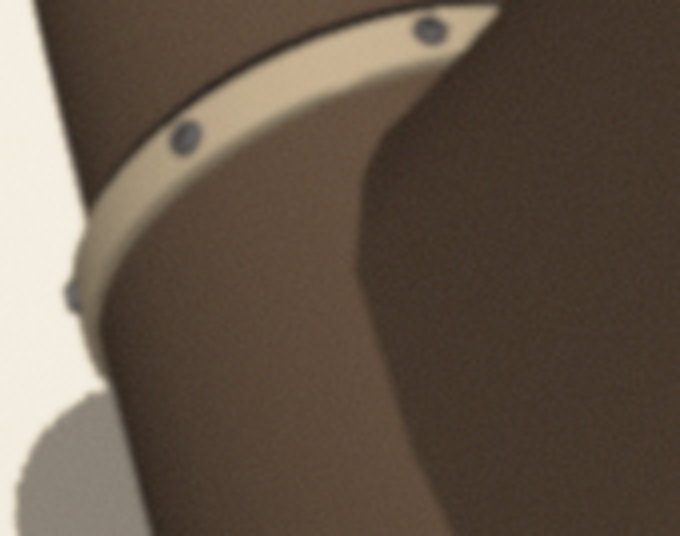

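```bash
python3 -m inch '[0.005,0,0,0,0,0,0.028, 0.003,0,0,0,0,0,0.028, 0,0,0,0,0,0,0.028, 0,0,0,0,0,0,0, 0,0,0,0,0,0,0, 0,0,0,0,0,0,0, 0,0,0,0,0,0,0]'
python3 - <<'E'
from h import *
go([.4885,.246,.031],[0,0,-1],[-.957,.289,0])
E
```

```text
clock: 14.65
tool_pos: [0.4894, 0.2465, 0.1908]
orientation: [-27.8, 89.9, 45.5]
force: [1.0, -0.3, -1.3]
opening: 0.0079
sign 1 rotvec deg [0.12 0.13 0.07]
sign -1 rotvec deg [-1.7988e+02 -1.1000e-01  2.0000e-01]
clock 14.65 joints [ 47.2  22.2 -29.8   0.  -37.9 -63.9] open 0.0079 F [ 1.  -0.3 -1.3]
grasp [0.4897 0.2468 0.0318] tool x [ 0.002  0.002 -1.   ] y [-0.958  0.287 -0.001] z [0.287 0.958 0.002]
dgrasp world [-0.0012 -0.0008 -0.0008] in tool [ 0.0008  0.0009 -0.0011] | TCP shift: current tool [ 0.0008  0.0007 -0.0007] final tool [ 0.0008  0.0007 -0.0007]
```

```bash
python3 -m inch '[-0.01,0,0,0,0,0,0, -0.02,0,0,0,0,0,0, -0.04,0,0,0,0,0,0, -0.04,0,0,0,0,0,0, -0.04,0,0,0,0,0,0, -0.04,0,0,0,0,0,0, 0,0,0,0,0,0,0]'
cat > fin.py <<'E'
from ik import *
az,T=-30,46
F=np.array([.588,.026,.129])
a=np.radians(az);t=np.radians(T);h=np.array([np.cos(a),np.sin(a),0])
x=h*np.sin(t)-np.array([0,0,1])*np.cos(t)
ys=np.array([0,0,1])*np.sin(t)+h*np.cos(t);zs=-x;xs=np.cross(ys,zs)
g=F-.027*xs+(.022-.013)*zs-.004*ys
print("ang up",np.degrees(np.arccos(ys[2])),"reader",np.degrees(np.arccos(ys@[.766,0,.643])),"g",g)
go(g,x,-ys)
from plant import ctrl
o=ctrl.get_obs();q=o["joint_pos"]
for d in(.05,.1,.15):print(d,fk(q,d)[0]-o["tool_pos"])
E
python3 fin.py
python3 - <<'E'
from plant import ctrl
import cv2
s=ctrl.snapshot("top");cv2.imwrite("pics/t9.png",s["color"][:,:,::-1])
E
```

```text
clock: 15.52
tool_pos: [0.4877, 0.2456, 0.3907]
orientation: [0.6, 89.9, 73.9]
force: [0.6, 1.0, -0.4]
opening: 0.0077
ang up 44.00000000000001 reader 22.578432867779213 g [0.59348693 0.05400903 0.13237457]
sign 1 rotvec deg [ 12.51   5.47 -45.81]
sign -1 rotvec deg [-154.3    65.53    7.82]
clock 15.525 joints [ 47.3   9.  -16.9  -0.1 -64.  -63.9] open 0.0077 F [ 0.6  1.  -0.4]
grasp [0.4878 0.2459 0.2317] tool x [ 0.001  0.002 -1.   ] y [-0.958  0.287  0.   ] z [0.287 0.958 0.002]
dgrasp world [ 0.1057 -0.1919 -0.0993] in tool [ 0.0989 -0.1564 -0.1537] | TCP shift: current tool [ 0.1475 -0.0451 -0.1271] final tool [ 0.1552  0.0556 -0.113 ]
0.05 [-0.00024805 -0.00080789  0.00022443]
0.1 [-0.00021395 -0.00068946  0.00022458]
0.15 [-0.00017985 -0.00057103  0.00022473]
```

View pics/t9.png

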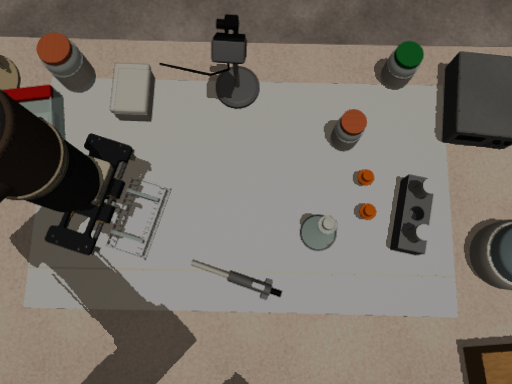

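```bash
python3 -m inch '[0,0,0,2.5,1.1,-9.1,0, 0,0,0,2.5,1.1,-9.1,0, 0,0,0,2.5,1.1,-9.1,0, 0,0,0,2.5,1.1,-9.1,0, 0,0,0,2.5,1.1,-9.1,0, 0,0,0,0,0,0,0]'; python3 fin.py
```

```text
clock: 16.32
tool_pos: [0.4836, 0.2445, 0.3834]
orientation: [-90.5, 43.5, -30.5]
force: [0.3, -1.2, -0.6]
opening: 0.0078
ang up 44.00000000000001 reader 22.578432867779213 g [0.59348693 0.05400903 0.13237457]
sign 1 rotvec deg [ 0.11 -0.39  0.52]
sign -1 rotvec deg [-179.89   -0.82   -0.61]
clock 16.325 joints [  50.6    5.9  -48.8   66.8  -51.3 -132.4] open 0.0078 F [ 0.3 -1.2 -0.6]
grasp [0.583  0.1859 0.274 ] tool x [ 0.625 -0.369 -0.688] y [-0.597  0.342 -0.726] z [ 0.503  0.864 -0.006]
dgrasp world [ 0.0105 -0.1319 -0.1416] in tool [ 0.1526  0.0513 -0.1078] | TCP shift: current tool [ 0.1526  0.0499 -0.1089] final tool [ 0.1523  0.0483 -0.11  ]
0.05 [-0.09329031 -0.12789885 -0.1479514 ]
0.1 [-0.06204058 -0.14633207 -0.13235591]
0.15 [-0.03079084 -0.16476529 -0.11676042]
```

```bash
python3 -m inch '[0.0218,0.007,-0.0156,0,0,0,0, 0.0218,0.007,-0.0156,0,0,0,0, 0.0218,0.007,-0.0156,0,0,0,0, 0.0218,0.007,-0.0156,0,0,0,0, 0,0,0,0,0,0,0]'; python3 fin.py
```

```text
clock: 16.95
tool_pos: [0.4982, 0.1674, 0.3055]
orientation: [-91.1, 44.8, -31.5]
force: [0.3, -0.1, -0.1]
opening: 0.0078
ang up 44.00000000000001 reader 22.578432867779213 g [0.59348693 0.05400903 0.13237457]
sign 1 rotvec deg [ 0.1  -1.04 -0.81]
sign -1 rotvec deg [-179.89    1.27   -1.64]
clock 16.95 joints [  32.5    8.2  -58.1   90.2  -39.6 -144.5] open 0.0078 F [ 0.3 -0.1 -0.1]
grasp [0.5944 0.1085 0.1935] tool x [ 0.605 -0.37  -0.705] y [-0.611  0.351 -0.709] z [ 0.51   0.86  -0.014]
dgrasp world [-0.001  -0.0544 -0.0611] in tool [ 0.0626  0.0248 -0.0465] | TCP shift: current tool [ 0.0627  0.0271 -0.0493] final tool [ 0.0614  0.0279 -0.0505]
0.05 [-0.13208184 -0.1994117  -0.12057531]
0.1 [-0.10182071 -0.21793377 -0.10580593]
0.15 [-0.07155958 -0.23645583 -0.09103656]
```

```bash
cat > ik2.py <<'E'
from h import *
from scipy.optimize import least_squares
# joints, tcp
D=np.array([[-55.342,20.59,.63,0,-70.13,-16.5,.2102,-.6412,.4037],[-21.2,17.5,-4.3,-.3,-68.6,-80.2,.4994,-.3984,.3994],[-20.3,22.7,-13.8,0,-53.2,-80.3,.5018,-.3899,.2784],[-19.9,24.8,-15.4,.1,-49.6,-80.6,.5056,-.3875,.2458],
[-1.6,5.3,-20.8,-.1,-64.3,-99,.4651,-.2045,.3939],[2.1,3.9,-22.5,0,-63.7,-102.7,.4625,-.1752,.3931],[2.1,6.0,-26.,0,-58.2,-102.7,.4622,-.1752,.3513],[2.1,7.3,-27.7,.1,-55,-102.7,.4629,-.1754,.33],[2.1,2.3,-19,.1,-68.6,-102.7,.463,-.1754,.432],
[45.8,4.6,-18.2,-.5,-67.9,-60.3,.4655,.2064,.4175],[46.8,9.2,-17.1,-.1,-63.7,-63.8,.4901,.2417,.3867],[47.2,16.1,-25.4,.1,-47.9,-64.2,.4921,.2482,.2696],[47.2,21.6,-29.5,-.1,-39,-63.9,.4885,.2461,.1977],[47.3,9.,-16.9,-.1,-64,-63.9,.4877,.2456,.3907],
[50.6,5.9,-48.8,66.8,-51.3,-132.4,.4836,.2445,.3834],[32.5,8.2,-58.1,90.2,-39.6,-144.5,.4982,.1674,.3055]])
E=R.from_euler
def fk(q,P,s4=-1):
    a1,L1,L2,a3,d1,o1,o2,d6,a5=P
    j=np.radians(q);ph=j[1]-j[2];Z=E('z',j[0]).as_matrix()
    A=Z@E('y',ph).as_matrix();B=A@E('x',s4*j[3]).as_matrix();C=B@E('y',-j[4]).as_matrix();Rt=C@E('x',-j[5]-np.pi/2).as_matrix()
    p=Z@np.array([a1+L1*np.sin(j[1]),o1,d1+L1*np.cos(j[1])])+A@np.array([L2,0,a3])+B@np.array([0,o2,a5])+d6*Rt[:,0]
    return p,Rt
def fit(s4):
    f=lambda P:np.concatenate([fk(r[:6],P,s4)[0]-r[6:] for r in D])
    return least_squares(f,[0,.6,.45,0,.1,-.1,-.1,.1,0])
s=fit(-1);P=s.x
lo=np.array([-176,-82,-58.2,-173.8,-174.7,-173.6]);hi=np.array([176,121.7,71.7,95.5,-.2,173.6])
def ik(p,Rt,q0):
    f=lambda q:np.r_[(fk(q,P)[0]-p)*10,(R.from_matrix(fk(q,P)[1].T@Rt).as_rotvec())*3]
    s=least_squares(f,np.clip(q0,lo+.1,hi-.1),bounds=(lo,hi));return s.x,np.abs(s.fun).max()
E
python3 - <<'E'
from ik2 import *
for k in(-1,1):
    z=fit(k);print(k,z.x.round(4),abs(z.fun).max())
p,Rt=fk(D[-1][:6],P);print(Rt.round(3))
E
```

```text
-1 [ 1.000e-04  6.018e-01  4.632e-01  2.000e-04  1.978e-01 -0.000e+00
 -1.918e-01  1.997e-01  3.000e-04] 0.00046905286792081613
1 [ 0.0421  0.6463  0.4402  0.1765 -0.1699 -0.3049  0.1126 -0.1725 -0.2416] 0.044333130145957744
[[ 0.605 -0.61   0.511]
 [-0.37   0.353  0.859]
 [-0.705 -0.709 -0.012]]
```

```bash
cat > srch.py <<'E'
from ik2 import *
F=np.array([.588,.026,.129]);q0=np.array([32.5,8.2,-58.1,90.2,-39.6,-144.5]);res=[]
def pose(az,T,F=F):
    a=np.radians(az);t=np.radians(T);h=np.array([np.cos(a),np.sin(a),0])
    x=h*np.sin(t)-np.array([0,0,1])*np.cos(t)
    ys=np.array([0,0,1])*np.sin(t)+h*np.cos(t);zs=-x;xs=np.cross(ys,zs)
    return F-.027*xs+.009*zs-.004*ys,x,ys
if __name__=="__main__":
  for dF in((0,0,0),(.015,0,.015)):
    for az in range(-65,66,10):
      for T in(42,46,52):
        g,x,ys=pose(az,T,F+dF)
        ra=np.degrees(np.arccos(ys@[.766,0,.643]))
        if ra>50: continue
        for sg in(-1,1):
          Rg=np.c_[x,sg*ys,np.cross(x,sg*ys)]
          for s in(q0,[40,10,-30,40,-50,-100],[0,10,-30,-60,-40,0],[0,10,-30,-60,-40,100],[-20,10,-40,-100,-60,100]):
            q,e=ik(g-.159*x,Rg,np.array(s,float))
            if e<.005:
              m=min((q-lo).min(),(hi-q).min());res.append((round(m,1),dF,az,T,sg,round(ra),tuple(q.round(0))))
  res=sorted(set(res),reverse=True)
  for r in res[:25]:print(r)
E
python3 srch.py
```

```text
(np.float64(44.6), (0.015, 0, 0.015), 65, 52, 1, 45, (np.float64(-16.0), np.float64(20.0), np.float64(-14.0), np.float64(-60.0), np.float64(-63.0), np.float64(-67.0)))
(np.float64(44.6), (0.015, 0, 0.015), 65, 52, -1, 45, (np.float64(-16.0), np.float64(20.0), np.float64(-14.0), np.float64(-60.0), np.float64(-63.0), np.float64(113.0)))
(np.float64(44.3), (0.015, 0, 0.015), 65, 46, 1, 47, (np.float64(-11.0), np.float64(18.0), np.float64(-14.0), np.float64(-54.0), np.float64(-59.0), np.float64(-74.0)))
(np.float64(44.3), (0.015, 0, 0.015), 65, 46, -1, 47, (np.float64(-11.0), np.float64(18.0), np.float64(-14.0), np.float64(-54.0), np.float64(-59.0), np.float64(106.0)))
(np.float64(44.0), (0.015, 0, 0.015), 65, 42, 1, 48, (np.float64(-8.0), np.float64(16.0), np.float64(-14.0), np.float64(-50.0), np.float64(-57.0), np.float64(-80.0)))
(np.float64(44.0), (0.015, 0, 0.015), 65, 42, -1, 48, (np.float64(-8.0), np.float64(16.0), np.float64(-14.0), np.float64(-50.0), np.float64(-57.0), np.float64(100.0)))
(np.float64(42.6), (0, 0, 0), 65, 52, 1, 45, (np.float64(-17.0), np.float64(21.0), np.float
[... 2304 characters left out ...]
float64(-66.0), np.float64(-55.0), np.float64(-67.0)))
(np.float64(37.8), (0, 0, 0), 55, 52, -1, 39, (np.float64(-16.0), np.float64(17.0), np.float64(-20.0), np.float64(-66.0), np.float64(-55.0), np.float64(113.0)))
(np.float64(37.7), (0, 0, 0), 55, 42, 1, 41, (np.float64(-6.0), np.float64(13.0), np.float64(-20.0), np.float64(-53.0), np.float64(-47.0), np.float64(-84.0)))
(np.float64(37.7), (0, 0, 0), 55, 42, -1, 41, (np.float64(-6.0), np.float64(13.0), np.float64(-20.0), np.float64(-53.0), np.float64(-47.0), np.float64(96.0)))
(np.float64(35.6), (0.015, 0, 0.015), 45, 46, 1, 33, (np.float64(-7.0), np.float64(11.0), np.float64(-23.0), np.float64(-59.0), np.float64(-41.0), np.float64(-87.0)))
```

Run:
```python
from srch import *
a1,L1,L2,a3,d1,o1,o2,d6,a5=P
for az in(15,25,35,45,55):
  for T in(44,48,):
    g,x,ys=pose(az,T)
    Rg=np.c_[x,-ys,np.cross(x,-ys)]
    q,e=ik(g-.159*x,Rg,np.array([0,10,-30,-60,-40,100.]))
    tcp=g-.159*x;wr=tcp-.2*x
    j=np.radians(q);Z=E('z',j[0]).as_matrix();A=Z@E('y',j[1]-j[2]).as_matrix()
    el=Z@np.array([L1*np.sin(j[1]),0,d1+L1*np.cos(j[1])]);fo=el+A@np.array([L2,0,0])
    print(az,T,q.round(0),round(e,4),"g",g.round(3),"tcp",tcp.round(3),"wrist",wr.round(3),"forearm end",fo.round(3),"reader",round(np.degrees(np.arccos(ys@[.766,0,.643]))))
```

```text
15 44 [ 18.   6. -38. -46.  -0.  43.] 0.1393 g [0.572 0.05  0.133] tcp [0.466 0.021 0.247] wrist [ 0.331 -0.015  0.391] forearm end [0.377 0.126 0.476] reader 12
15 48 [ 15.   5. -36. -58.  -0.  57.] 0.0236 g [0.572 0.05  0.132] tcp [0.458 0.019 0.238] wrist [ 0.314 -0.019  0.372] forearm end [0.39  0.106 0.49 ] reader 13
25 44 [ 11.   6. -33. -51. -13.  61.] 0.0 g [0.568 0.047 0.133] tcp [ 0.468 -0.     0.247] wrist [ 0.342 -0.059  0.391] forearm end [0.412 0.077 0.507] reader 19
25 48 [  1.   6. -31. -69. -19.  85.] 0.0 g [0.568 0.047 0.132] tcp [ 0.461 -0.003  0.238] wrist [ 0.326 -0.066  0.372] forearm end [0.435 0.004 0.514] reader 20
35 44 [  0.   8. -28. -58. -28.  81.] 0.0 g [0.565 0.043 0.133] tcp [ 0.475 -0.02   0.247] wrist [ 0.361 -0.1    0.391] forearm end [0.456 0.002 0.522] reader 26
35 48 [ -6.   9. -28. -68. -32.  95.] 0.0 g [0.565 0.043 0.132] tcp [ 0.468 -0.025  0.238] wrist [ 0.346 -0.11   0.372] forearm end [ 0.46  -0.05   0.514] reader 26
45 44 [ -5.  11. -24. -58. -39.  92.] 0.0 g [0.562 0.039 0.133] tcp [ 0.484 -0.039  0.247] wrist [ 0.386 -0.138  0.391] forearm end [ 0.488 -0.044  0.524] reader 33
45 48 [-10.  12. -24. -65. -42. 101.] 0.0 g [0.562 0.038 0.132] tcp [ 0.479 -0.045  0.238] wrist [ 0.374 -0.15   0.372] forearm end [ 0.489 -0.088  0.512] reader 33
55 44 [ -8.  14. -20. -56. -49.  99.] 0.0 g [0.561 0.034 0.133] tcp [ 0.497 -0.056  0.247] wrist [ 0.418 -0.17   0.391] forearm end [ 0.521 -0.076  0.522] reader 40
55 48 [-12.  15. -20. -61. -52. 107.] 0.0 g [0.561 0.034 0.132] tcp [ 0.493 -0.063  0.238] wrist [ 0.407 -0.185  0.372] forearm end [ 0.523 -0.115  0.508] reader 39
```

```bash
python3 -m inch '[-0.0218,-0.007,0.0156,0,0,0,0, -0.0218,-0.007,0.0156,0,0,0,0, -0.0218,-0.007,0.0156,0,0,0,0, -0.0218,-0.007,0.0156,0,0,0,0, 0,0,0,-2.5,-1.1,9.1,0, 0,0,0,-2.5,-1.1,9.1,0, 0,0,0,-2.5,-1.1,9.1,0, 0,0,0,-2.5,-1.1,9.1,0, 0,0,0,-2.5,-1.1,9.1,0, 0,0,0,0,0,0,0]'; sed -i 's/^az,T=.*/az,T=40,46/; s/from ik import/from ik2 import/; /^from plant/,$d' fin.py; python3 fin.py
python3 - <<'E'
from h import *
go([.48,.0,.21],[0,0,-1],[-.766,-.643,0])
E
```

```text
clock: 18.2
tool_pos: [0.4862, 0.257, 0.39]
orientation: [72.2, 85.3, 146.6]
force: [0.3, -0.1, -0.6]
opening: 0.0075
ang up 44.00000000000001 reader 29.523447336178524 g [0.56355676 0.04073568 0.13237457]
sign 1 rotvec deg [-54.09 -19.04 -45.66]
sign -1 rotvec deg [114.14 -52.91  22.06]
clock 18.2 joints [ 46.4  10.2 -13.5  -5.  -67.2 -60. ] open 0.0075 F [ 0.3 -0.1 -0.6]
grasp [0.4753 0.2642 0.2315] tool x [-0.069  0.045 -0.997] y [-0.96   0.267  0.078] z [0.27  0.963 0.025]
dgrasp world [ 0.0883 -0.2234 -0.0992] in tool [ 0.0826 -0.1523 -0.1937] | TCP shift: current tool [ 0.1343 -0.0791 -0.2854] final tool [-0.0374  0.2407 -0.2154]
sign 1 rotvec deg [-55.59   3.51  -3.44]
sign -1 rotvec deg [124.29  -4.05  -4.13]
clock 18.2 joints [ 46.4  10.2 -13.5  -5.  -67.2 -60. ] open 0.0075 F [ 0.3 -0.1 -0.6]
grasp [0.4753 0.2642 0.2315] tool x [-0.069  0.045 -0.997] y [-0.96   0.267  0.078] z [0.27  0.963 0.025]
dgrasp world [ 0.0047 -0.2642 -0.0215] in tool [ 0.0092 -0.0768 -0.2535] | TCP shift: current tool [ 0.0097 -0.0644 -0.2496] final tool [ 0.021   0.17   -0.1928]
```

```bash
python3 -m inch '[0,0,0,-9.3,0.6,-0.6,0, 0,0,0,-9.3,0.6,-0.6,0, 0,0,0,-9.3,0.6,-0.6,0, 0,0,0,-9.3,0.6,-0.6,0, 0,0,0,-9.3,0.6,-0.6,0, 0,0,0,-9.3,0.6,-0.6,0, 0,0.028,-0.032,0,0,0,0, 0,0.028,-0.032,0,0,0,0, 0,0.028,-0.032,0,0,0,0, 0,0.028,-0.032,0,0,0,0, 0,0.028,-0.032,0,0,0,0, 0,0.028,-0.032,0,0,0,0, 0,0,0,0,0,0,0]'; python3 fin.py
```

```text
clock: 19.82
tool_pos: [0.4822, 0.0077, 0.3851]
orientation: [-112.1, 88.2, 21.4]
force: [-0.2, -0.7, -1.5]
opening: 0.0081
ang up 44.00000000000001 reader 29.523447336178524 g [0.56355676 0.04073568 0.13237457]
sign 1 rotvec deg [  3.5    0.79 -44.3 ]
sign -1 rotvec deg [-163.54   66.6     1.19]
clock 19.825 joints [ 24.4   2.4 -25.2   0.1 -60.6  19. ] open 0.0081 F [-0.2 -0.7 -1.5]
grasp [0.4869 0.0095 0.2262] tool x [ 0.029  0.011 -1.   ] y [-0.726 -0.688 -0.029] z [-0.688  0.726 -0.012]
dgrasp world [ 0.0767  0.0313 -0.0938] in tool [ 0.0964 -0.0744 -0.0289] | TCP shift: current tool [ 0.1416  0.0365 -0.0234] final tool [ 0.0767  0.1238 -0.0269]
```

Run:
```python
from srch import *
g,x,ys=pose(40,46);Rg=np.c_[x,-ys,np.cross(x,-ys)]
from plant import ctrl
o=ctrl.get_obs();q=o["joint_pos"];R0=R.from_euler('xyz',o["orientation"],degrees=True).as_matrix();p0=o["tool_pos"];p1=g-.159*x
rv=R.from_matrix(R0.T@Rg).as_rotvec()
for s in np.linspace(0,1,5)[1:]:
    q,e=ik(p0,R0@R.from_rotvec(rv*s).as_matrix(),q);print("tilt",q.round(0),round(e,4))
for s in np.linspace(0,1,5)[1:]:
    q,e=ik(p0+(p1-p0)*s,Rg,q);print("move",q.round(0),round(e,4))
```

```text
tilt [ 23.  -0. -27.  -5. -51.  22.] 0.0
tilt [ 20.  -2. -27. -12. -43.  28.] 0.0
tilt [ 17.  -4. -27. -23. -36.  39.] 0.0
tilt [ 10.  -4. -24. -39. -34.  56.] 0.0
move [  6.  -1. -25. -45. -34.  65.] 0.0
move [  2.   2. -25. -51. -34.  74.] 0.0
move [ -2.   6. -26. -57. -35.  83.] 0.0
move [ -6.  10. -26. -63. -35.  93.] 0.0
```

Feasible along the whole path.

```bash
python3 -m inch '[0,0,0,0.7,0.2,-8.9,0, 0,0,0,0.7,0.2,-8.9,0, 0,0,0,0.7,0.2,-8.9,0, 0,0,0,0.7,0.2,-8.9,0, 0,0,0,0.7,0.2,-8.9,0, 0,0,0,0,0,0,0]'; python3 fin.py
```

```text
clock: 20.58
tool_pos: [0.4788, 0.0144, 0.3843]
orientation: [-90.4, 42.2, 39.8]
force: [0.7, -1.5, 0.4]
opening: 0.0076
ang up 44.00000000000001 reader 29.523447336178524 g [0.56355676 0.04073568 0.13237457]
sign 1 rotvec deg [ 0.29 -0.18  1.78]
sign -1 rotvec deg [-179.69   -2.79   -0.29]
clock 20.575 joints [ 10.1  -4.4 -24.5 -41.9 -33.3  58.3] open 0.0076 F [ 0.7 -1.5  0.4]
grasp [0.5693 0.0897 0.2774] tool x [ 0.569  0.474 -0.672] y [-0.512 -0.436 -0.741] z [-0.644  0.765 -0.006]
dgrasp world [-0.0057 -0.049  -0.145 ] in tool [ 0.071   0.1317 -0.033 ] | TCP shift: current tool [ 0.0711  0.1268 -0.0335] final tool [ 0.0749  0.1243 -0.0343]
```

```bash
python3 -m inch '[0.018,0.03,-0.008,0,0,0.9,0, 0.018,0.03,-0.008,0,0,0.9,0, 0.018,0.03,-0.008,0,0,0,0, 0.012,0.02,-0.005,0,0,0,0, 0,0,0,0,0,0,0]'; python3 fin.py
python3 - <<'E'
from plant import ctrl
import cv2
for n in("top","side"):
    s=ctrl.snapshot(n);cv2.imwrite(f"pics/{n}10.png",s["color"][:,:,::-1])
E
```

```text
clock: 21.2
tool_pos: [0.4741, -0.0277, 0.2557]
orientation: [-90.4, 45.4, 40.3]
force: [-0.2, -0.2, 0.9]
opening: 0.0076
ang up 44.00000000000001 reader 29.523447336178524 g [0.56355676 0.04073568 0.13237457]
sign 1 rotvec deg [ 0.59  0.23 -1.45]
sign -1 rotvec deg [-179.39    2.27    0.36]
clock 21.2 joints [ -2.7   7.8 -26.6 -58.1 -34.3  87. ] open 0.0076 F [-0.2 -0.2  0.9]
grasp [0.5592 0.0444 0.1424] tool x [ 0.535  0.454 -0.713] y [-0.539 -0.466 -0.702] z [-0.651  0.759 -0.005]
dgrasp world [ 0.0044 -0.0037 -0.0101] in tool [ 0.0078  0.0064 -0.0056] | TCP shift: current tool [ 0.0079  0.0105 -0.0049] final tool [ 0.0076  0.0106 -0.005 ]
```

View pics/top10.png

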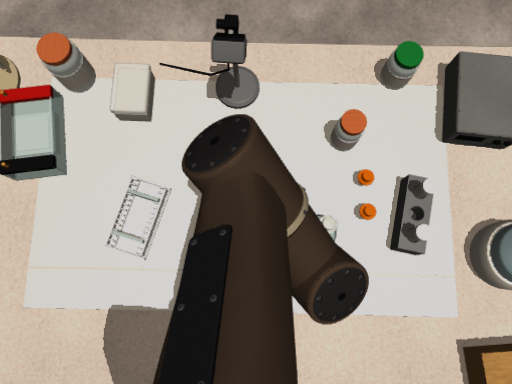

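View pics/side10.png

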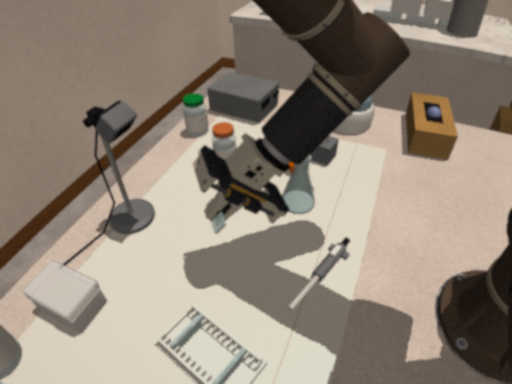

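```bash
python3 -m inch '[0.0078,0.0105,-0.005,0.5,0.2,-1.4,0, 0,0,0,0,0,0,0, 0,0,0,0,0,0,0, 0,0,0,0,0,0,0]'; python3 fin.py
python3 - <<'E'
from h import *
from plant import ctrl
o=ctrl.get_obs();Rt=R.from_euler('xyz',o["orientation"],degrees=True).as_matrix()
s=ctrl.snapshot("side");np.savez("side11.npz",**s);cv2.imwrite(f"pics/s11.png",cv2.resize(s["color"][130:250,170:310,::-1],None,fx=5,fy=5,interpolation=cv2.INTER_CUBIC))
w=ctrl.snapshot("wrist");cv2.imwrite("pics/w11.png",w["color"][:,:,::-1])
g=o["tool_pos"]+.159*Rt[:,0];ys=-Rt[:,1];zs=-Rt[:,0];xs=np.cross(ys,zs)
lab=g+.027*xs-.009*zs+.004*ys;print("label",lab,"px",(proj(s,[lab,g+.038*xs,g-.038*xs])-[170,130])*5)
E
```

```text
clock: 21.8
tool_pos: [0.4773, -0.0306, 0.2496]
orientation: [-90.7, 43.8, 40.0]
force: [-0.5, -0.8, -0.0]
opening: 0.008
ang up 44.00000000000001 reader 29.523447336178524 g [0.56355676 0.04073568 0.13237457]
sign 1 rotvec deg [ 0.66 -0.02  0.22]
sign -1 rotvec deg [-1.7934e+02 -3.5000e-01 -4.0000e-02]
clock 21.8 joints [ -5.1   9.  -26.1 -61.9 -35.4  92.2] open 0.008 F [-0.5 -0.8 -0. ]
grasp [0.5653 0.0432 0.1396] tool x [ 0.553  0.464 -0.692] y [-0.523 -0.454 -0.722] z [-0.649  0.761 -0.009]
dgrasp world [-0.0018 -0.0024 -0.0072] in tool [ 0.0029  0.0072 -0.0006] | TCP shift: current tool [ 0.0029  0.0066 -0.0007] final tool [ 0.0029  0.0066 -0.0008]
label [0.58989122 0.0286004  0.13650926] px [[197.85817915 374.51492552]
 [213.81622677 344.46032008]
 [260.05664174 482.78135695]]
```

View pics/s11.png

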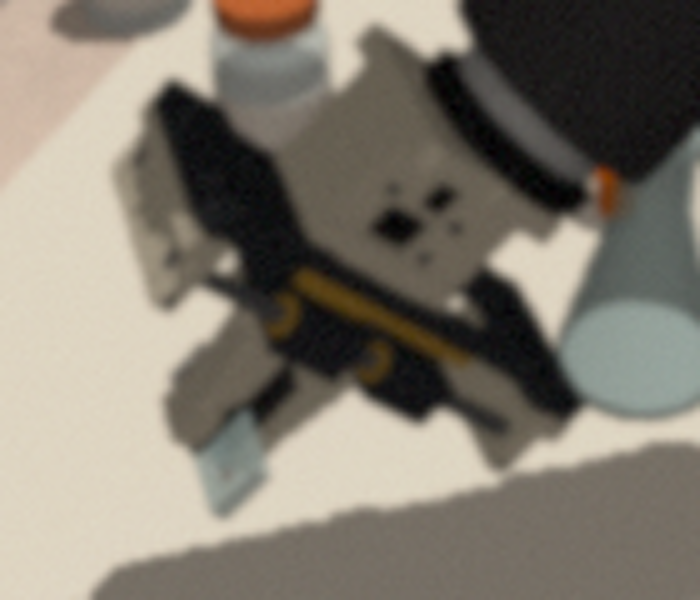

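View pics/w11.png

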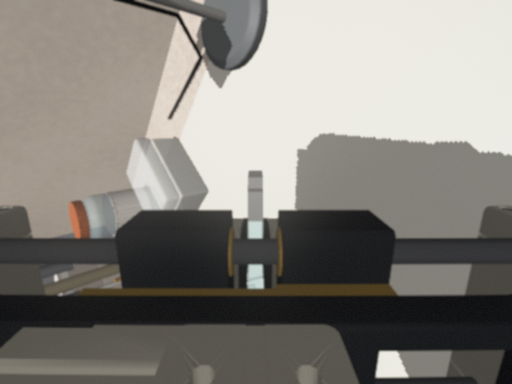

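Run:
```python
from h import *
T=dict(np.load("top0.npz"))
print(proj(T,[[.4625,-.1755,.171],[.4625,-.1755,.149]]))
a=cv2.imread("pics/t9.png")[195:260,290:380];b=cv2.imread("pics/top10.png")[195:260,290:380]
cv2.imwrite("pics/cmp.png",cv2.resize(np.hstack([a,b]),None,fx=4.4,fy=4.4,interpolation=cv2.INTER_CUBIC))
```

```text
[[329.266767   223.28582588]
 [327.53253205 224.61111805]]
```

View pics/cmp.png

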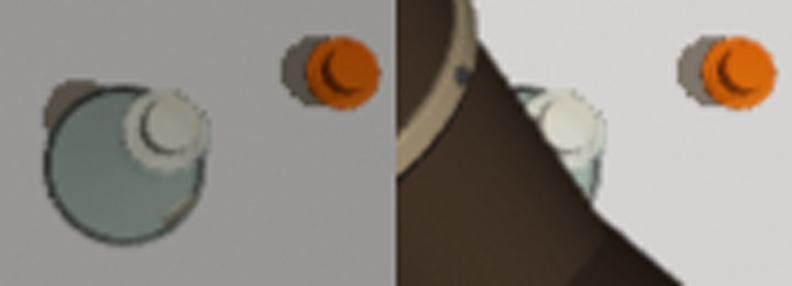

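```bash
python3 -m inch '[0,0,0,0,0,0,0, 0,0,0,0,0,0,0]'
python3 - <<'E'
from plant import ctrl
print(ctrl.close_job())
E
```

```text
clock: 22.15
tool_pos: [0.4773, -0.0305, 0.2498]
orientation: [-90.7, 43.8, 40.0]
force: [-0.4, -0.7, -0.0]
opening: 0.0079
the job is handed in; nothing more can be done
None
```

I put the stopper in the flask and let it go. I then lifted the notched slide (the middle one) out of the rack and handed the job in while still holding it at the reading point. No verdict is reported, so this rests on my own checks.

**Stopper:** It met the rim at the expected height, with a brief contact force of about 12 N. After release, the top camera showed its grip within about half a pixel of where it should be when home. The flask had not moved in that view.

**Slide:** By computation from the arm pose, the label centre is at (0.590, 0.029, 0.137). That is about 8 mm from my estimate of the reading point at (0.588, 0.026, 0.129). The label side is about 44° from straight up and about 30° off the reader's axis. The finger opening is 7.9 mm, matching the 8 mm slide. The arm was still, with residual force under 1 N. The notched, frosted end shows in the wrist view.

**What was less certain or did not go to plan:**
- **Reader direction:** My two estimates of which way the reader faces differed by several degrees, so the reading point is good to about 10–15 mm. The tolerance is 40 mm.
- **Label not seen:** The finger hid the label itself in the last side picture, so its position is computed rather than seen.
- **First approach abandoned:** My first way of holding the slide to the reader ran into a joint limit. I backed out and came in from the other side.

The two plain slides, the pipette and the nearby orange look-alike looked unmoved in the last top view. I did not measure the tubes, tip box and jar again afterwards. The job took about 22 s of the 64 s allowed.

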